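Set out the printed sample set and close its nested pod

TASK

Set out the printed samples in this order: stand the blue pod in the orange base; put the orange lid over it, white grip bar crosswise to the base's white ears, fully down, and twist it a quarter turn either way until the bar lines up with the ears. Then lay the red gear half-way between the base and the green bowl, stand the violet rocket on the middle of the gear, and lay the yellow nut on the middle of the white plinth. Let go of everything and leave the amber jar and the black reel alone.

Things in the scene. Friction and masses are not known exactly. Their poses are not given: they have to be found in the camera images.
- base: Orange open shell base, fixed, mid-row; origin: centre of underside, on the desk. Foot 68 mm wide, 14 high (shoulder for the lid); neck 46 wide to 26 mm up; well 41 wide, floor 5 mm up. White ears (10 high) on the foot at own +y, -y, out to 43 mm. Top 4 mm of the neck: rim 54 wide within 40 degrees of each ear, gaps at own +x, -x pass the lid's teeth, which then turn freely under the rim (4 mm play).
- bowl: Green round bowl, fixed, 60 mm across, 28 mm high; origin: centre of its underside, on the desk. It stands 200 mm from the base, along the base's +y or -y, and stays empty.
- plinth: Round white plinth (disc), fixed, 64 mm across, 22 mm high, flat top; origin: centre of its underside, on the desk. It stands 200 mm from the base, on the side away from the bowl.
- pod_c (a point): Blue closed pod (small inner shell), loose, an upright cylinder 34 mm across and 46 mm high with bevelled ends, about 35 g; point at its centre, 23 mm above its underside. It stands in the base's well with 3.5 mm to spare all round and then stands out 25 mm above the rim.
- lid_c (a point): Orange lid, loose, 50 g: upturned cup 68 mm wide, 44 high (inside 62 wide, 40 deep), open below; on top a white grip bar 12 thick, 50 long, 23 high along own y. Point on its axis, half-way up, 33.5 mm above its lower rim. Two teeth inside the lower rim, below the bar's ends, reach in to 25.5 mm from the axis. Closed, it rests on the base's shoulder, own y along the base's y.
- gear_c (a point): Red gear wheel lying flat, loose, 52 mm across, 22 mm thick, flat top, about 50 g; point at its centre, 11 mm above its underside.
- rocket_c (a point): Violet toy rocket, loose, standing upright, 56 mm high, about 30 g: round foot 30 mm across and 5 mm high, straight body 22 mm across from 9 to 40 mm up, pointed nose above; point on its axis, half-way up, 28 mm above its underside.
- nut_c (a point): Yellow hexagon nut lying flat, loose, 36 mm across flats (41.5 mm across corners), 22 mm thick, solid but for a black dot that marks its bore, about 35 g; point at its centre, 11 mm above its underside. Two of its flats face its own +y and -y.
- gluejar_c (a point): Bystander: amber glass jar with black cap, 48 mm across, 70 mm high, standing; point at its centre. Leave alone.
- reel_c (a point): Bystander: small black reel of wire lying flat, 72 mm across, 30 mm high; point at its centre. Leave alone.
There are look-alikes about, which are no part of the job. Of the things that look like the part that bears lid_c, the largest one is meant.

How it is judged:
On the way, in this order (a step that is already met when the one before it is completed fails the run):
1. the blue pod stands in the base's well (horizontal distance between pod_c and base below 0.007 m and z of pod_c in the frame of base between 0.022 and 0.034 m and angle between pod_c's own z axis and vertical below 0.12 rad), for 0.2 s.
2. the lid is fully down over the pod and twisted so that its bar lines up with the ears (all of step 1 and horizontal distance between lid_c and base below 0.006 m and z of lid_c in the frame of base between 0.042 and 0.0515 m and angle between the y axis of lid_c and the y axis of base, either way round below 0.25 rad and angle between lid_c's own z axis and vertical below 0.12 rad), for 0.2 s.
3. the gear lies half-way between base and bowl, let go (x of gear_c in the frame of base between -0.015 and 0.015 m and horizontal distance between gear_c and base below 0.115 m and horizontal distance between gear_c and bowl below 0.115 m and angle between gear_c's own z axis and vertical below 0.12 rad and height (world z) of gear_c between 0.006 and 0.016 m and contact force between the fingers and gear below 0.1 N), for 0.2 s.
4. the rocket stands on the gear, let go (horizontal distance between rocket_c and gear_c below 0.011 m and height (world z) of rocket_c between 0.044 and 0.056 m and angle between rocket_c's own z axis and vertical below 0.12 rad and contact force between the fingers and rocket below 0.1 N), for 0.2 s.
5. the nut lies on the plinth, let go (horizontal distance between nut_c and plinth below 0.014 m and height (world z) of nut_c between 0.028 and 0.038 m and angle between nut_c's own z axis and vertical below 0.12 rad and contact force between the fingers and nut below 0.1 N), for 0.2 s.
At the end, for the whole second after the job is handed in: Pod upright in the base (7 mm); lid down on the shoulder (4 mm; 6 mm of the axis), bar within 0.25 rad of the ears; gear flat on the desk within 14 mm of half-way from base to bowl; rocket upright on the gear (11 mm); nut flat on the plinth (14 mm); all released and at rest (all of step 2 and x of gear_c in the frame of base between -0.015 and 0.015 m and horizontal distance between gear_c and base below 0.115 m and horizontal distance between gear_c and bowl below 0.115 m and angle between each of gear_c, rocket_c, nut_c's own z axis and vertical below 0.12 rad and height (world z) of gear_c between 0.006 and 0.016 m and horizontal distance between rocket_c and gear_c below 0.011 m and height (world z) of rocket_c between 0.044 and 0.056 m and horizontal distance between nut_c and plinth below 0.014 m and height (world z) of nut_c between 0.028 and 0.038 m and linear speed of each of pod, lid, gear, rocket, nut below 0.02 m/s and angular speed of each of pod, lid, gear, rocket, nut below 0.2 rad/s); the robot touches nothing.
It fails at once if the jar is moved more than 20 mm or tipped (distance of gluejar_c from where it was at the start of the episode above 0.02 m or angle between gluejar_c's own z axis and vertical above 0.4 rad).
It fails at once if the reel is moved more than 20 mm or tipped (distance of reel_c from where it was at the start of the episode above 0.02 m or angle between reel_c's own z axis and vertical above 0.4 rad).
It also fails if it takes over 120 s, if anything falls off the work surface, if the arm or the gripper's body presses on something with over 40 N, if the wrist force passes 120 N, or if a joint passes its speed limit or range.

ROBOT

A 6-joint arm with a two-finger parallel gripper is mounted at the origin on the work surface. World frame = base frame: x ahead of the robot, y to its left, z up, the work surface at z = 0. Lengths are in m, angles in rad, forces in N, time in s.
With the tool pointing down it reaches from about 0.35 to 0.775 m from the base axis. Payload 5.5 kg.
Tool frame: the origin (TCP) lies midway between the tips of the shut fingers; the grasp point (between the pads) lies 19 mm behind it (arm.tcp_to_grasp is the distance from the TCP to the grasp point, in m); z points along the fingers, y is the direction in which the jaws open and shut (so a half turn about z gives the same grasp; the last joint's range is limited). The gripper opens to 85 mm and grips with 20 to 120 N. Pads are 22 mm wide; open, the fingers measure 114 mm over their backs; the gripper's body (76 mm by 85 mm) begins 54 mm behind the grasp point. The pads swing forward as they close: fully open they stand 13 mm farther back than shut.
Start: joints at [-1.373, 0.313, 0.046, 1.304, 0, 1.431], TCP at [0.191, -0.543, 0.231] pointing down, gripper open.
Joint ranges: [-2.76, 2.76], [-0.86, 1.69], [-1.03, 1.26], [-2.2, 2.34], [-1.47, 1.5], [-3.14, 3.14]. Speed limits (rad/s): [2.57, 2.57, 3.14, 3.14, 3.14, 3.14].

INTERFACE

Orientations are given as a rotation vector (axis times angle).
In Python, from rig import arm, grab_frame, nets gives the robot as it stands. The module is installed in compiled form; this text tells all that it offers.
- The arm moves only by the tool carry_out, never from a script. Its arguments are lists of equal length, an entry for each row: "offset": the shift along the tool's x, y, z in mm, a list of three; "twist": the turn about the tool's z in degrees. A call has 1 to 8 rows; each row shifts and turns the commanded pose from where the row before left it, along the tool's axes as they then stand; what a row does not reach is not made up. A row lasts 1/8 s, in which the tool goes at most 62.5 mm and 10.7 degrees, less where a joint would pass 70% of its speed; a pose out of reach is approached as far as the arm can. A call with a gripper value outside its range is refused whole. "claw" is the finger opening in mm, from 0 to 85.4, set as the call begins (left out, the last holds). The fingers move at their own pace and stop on an object; "newtons" is the grip in N (left out, the last holds). Time passes only in rows, so rows that do not move let the fingers close. It gives the time, the measured TCP pose, the force and the opening at its end, in the units of the state.
- arm.get_state(): the state, without advancing time (a new reading comes with each control period).
- grab_frame(name): name is "side" or "top" or "wrist"; returns a dict with "color" (480x640x3 uint8, blue, green, red), "fovy" (degrees; the focal length in pixels is half the picture's height over the tangent of half this angle, whatever the lens; pixels are square), "cx", "cy" (the principal point, pixels), "dist_coeffs" ([k1, k2, p1, p2, k3] as OpenCV has them; the pictures are not rectified), "eye" and "rotation" of the camera in the world; the wrist camera has in their place "tool_from_camera" (4x4, takes a point from camera to tool coordinates, whose origin is the TCP and whose axes are the flange's). Camera axes: x right, y down, z forward; pixel columns grow to the right and rows downward; lengths in m; the calibration is good to about 2 mm. A picture is of the moment at which its call begins: read the wrist's pose just before it. There is no depth.
- arm.sign_off(): hands the job in, once; it reports no verdict.
Trained networks look in the newest picture that a camera, given by its name, has taken for a name from the list of things; names that differ only in an ending like _2 or _b are one class to them, and where a whole thing is asked for, a point or a joint stands for the part that bears it (a point fixed in the world has none). Each returns a list of dicts, best first, with "confidence" (0 to 1); they miss things now and then, are a little off and sometimes report something else, mostly with a low value. They report only what shows in the picture. A call takes as long as a camera call. They do not tell look-alikes from the thing itself.
- nets.look_for(name, camera): "bbox" ([centre column, centre row, width, height] in pixels, round what is visible of it).
- nets.masks_of(name, camera): "pixels" (480x640 bool, what is visible of it) and "bbox" ([centre column, centre row, width, height] in pixels, round what is visible of it).
- nets.pinpoint(name, camera): "pixel" ([row, column] in pixels: a listed point, or the origin of a listed thing).
The state is a dict: "clock": time; "joint_pos": joint angles; "qvel": joint speeds; "tau": joint torques, N m; "eef_pos": TCP position; "tcp_rot": TCP orientation; "ft_force": force on the tool from outside, world axes, zero at the start; "moment": the same for the moment, N m; "finger_gap": finger opening in m.
Only numpy, scipy, OpenCV 4.12 (cv2) and the standard library are available. Lean on these libraries where they do the work, as an engineer would, in place of code of your own. Each camera call takes 0.05 s, during which the arm holds its last target.

## Working session

There is one attempt and no reset: what is moved stays moved. The work goes in short steps, Python scripts to look and compute and a tool call to move; the robot and the scene stay as the last step left them, time stands still between calls to the robot, and variables do not carry over. Pictures are saved under pics/ and viewed, and the job is handed in when it is done.

Besides the shell and the picture viewer there is one more tool, called after "Request:" in YAML: its name, and indented under it one key for each argument. carry_out: Moves the arm, as the interface text tells. Its arguments: {"type":"object","properties":{"offset":{"type":"array","items":{"type":"array","items":{"type":"number"}}},"twist":{"type":"array","items":{"type":"number"}},"claw":{"type":"number"},"newtons":{"type":"number"}},"required":["offset","twist"]}

```bash
mkdir -p pics; ls
cat > h.py <<'E'
import numpy as np, cv2
from rig import arm, grab_frame, nets
from scipy.spatial.transform import Rotation as R
def cam(name):
    st=arm.get_state()
    f=grab_frame(name)
    fl=240/np.tan(np.radians(f["fovy"])/2)
    f["K"]=np.array([[fl,0,f["cx"]],[0,fl,f["cy"]],[0,0,1.]])
    if name=="wrist":
        T=np.eye(4);T[:3,:3]=R.from_rotvec(st["tcp_rot"]).as_matrix();T[:3,3]=st["eef_pos"]
        C=T@np.array(f["tool_from_camera"]); f["R"]=C[:3,:3]; f["e"]=C[:3,3]
    else:
        rot=np.array(f["rotation"],float); 
        f["R"]=rot if rot.shape==(3,3) else R.from_rotvec(rot).as_matrix(); f["e"]=np.array(f["eye"])
    f["D"]=np.array(f["dist_coeffs"],float)
    return f
def ray(f,uv):
    p=cv2.undistortPoints(np.array(uv,float).reshape(-1,1,2),f["K"],f["D"]).reshape(-1,2)
    d=np.c_[p,np.ones(len(p))]@f["R"].T
    return d
def onz(f,uv,z):
    d=ray(f,uv); s=(z-f["e"][2])/d[:,2]
    return f["e"]+d*s[:,None]
def proj(f,P):
    P=np.array(P,float).reshape(-1,3)
    pc=(P-f["e"])@f["R"]
    return cv2.projectPoints(pc,np.zeros(3),np.zeros(3),f["K"],f["D"])[0].reshape(-1,2)
def tri(obs):
    A=np.zeros((3,3));b=np.zeros(3)
    for f,uv in obs:
        d=ray(f,uv)[0];d/=np.linalg.norm(d);M=np.eye(3)-np.outer(d,d);A+=M;b+=M@f["e"]
    return np.linalg.solve(A,b)
E
python3 - <<'E'
from h import *
np.set_printoptions(precision=4,suppress=True)
print(arm.get_state(), arm.tcp_to_grasp)
for n in ["side","top","wrist"]:
    f=cam(n); cv2.imwrite(f"pics/{n}0.png",f["color"]); print(n,f["fovy"],f["cx"],f["cy"],f["D"],f["e"],f["R"].tolist())
    if n!="x":
      for o in ["base","bowl","plinth","pod_c","lid_c","gear_c","rocket_c","nut_c","gluejar_c","reel_c"]:
        print(o,[( [round(float(x)) for x in d["pixel"]],round(d["confidence"],2)) for d in nets.pinpoint(o,n)],[( [round(float(x)) for x in d["bbox"]],round(d["confidence"],2)) for d in nets.look_for(o,n)])
E
```

```text
pics
{'clock': 0.0, 'joint_pos': array([-1.3726,  0.314 ,  0.045 ,  1.3036, -0.    ,  1.4312]), 'qvel': array([ 0.0004, -0.0002, -0.0012,  0.0022, -0.0007, -0.0016]), 'tau': array([  0.0002, -48.0631,  29.8531,   0.0197,  -0.0002,  -0.    ]), 'eef_pos': array([ 0.1904, -0.542 ,  0.2304]), 'tcp_rot': array([-3.0951, -0.5277,  0.0001]), 'ft_force': array([ 1.8986, -0.4778, -0.0726]), 'moment': array([-0.0261,  0.0131,  0.0527]), 'finger_gap': 0.08531813251323785} 0.0187
side 56.85535741597526 319.2171916633753 240.470737892128 [-0.0462  0.      0.      0.      0.    ] [0.2099 0.6608 0.7729] [[-0.8868867524407762, -0.2915207665929451, 0.3583957742358507], [-0.46173524612032757, 0.5849359331879667, -0.6668212028390543], [-0.015246338421200212, -0.7568788520698568, -0.6533773430829706]]
base [([286, 359], 0.77)] [([362, 283, 32, 29], 0.73)]
bowl [([238, 384], 0.55), ([258, 297], 0.26)] [([386, 231, 23, 17], 0.59)]
plinth [([350, 326], 0.92)] [([324, 347, 33, 31], 0.95)]
pod_c [([410, 244], 0.58), ([350, 325], 0.36)] [([249, 411, 22, 28], 0.77)]
lid_c [([186, 427], 0.7), ([192, 400], 0.63)
[... 1271 characters left out ...]
6, 23, 19], 0.46)]
rocket_c [([219, 310], 0.45)] []
nut_c [([213, 244], 0.63), ([290, 234], 0.63)] [([244, 214, 15, 13], 0.49)]
gluejar_c [([159, 338], 0.58)] [([338, 162, 20, 23], 0.88)]
reel_c [([158, 258], 0.91)] [([261, 157, 34, 26], 0.56)]
wrist 59.05230816411092 318.38879440024476 238.91686137443722 [-0.0656  0.      0.      0.      0.    ] [ 0.2653 -0.5164  0.3731] [[0.3312445289825792, -0.896100964142568, -0.2954320972437987], [-0.9435445962864649, -0.31485748996834917, -0.10289973678024068], [-0.0008104552554775873, 0.3128383337661659, -0.9498060434050144]]
base [] []
bowl [] []
plinth [] []
pod_c [] []
lid_c [] []
gear_c [] []
rocket_c [] []
nut_c [] []
gluejar_c [] []
reel_c [] []
```

View pics/top0.png

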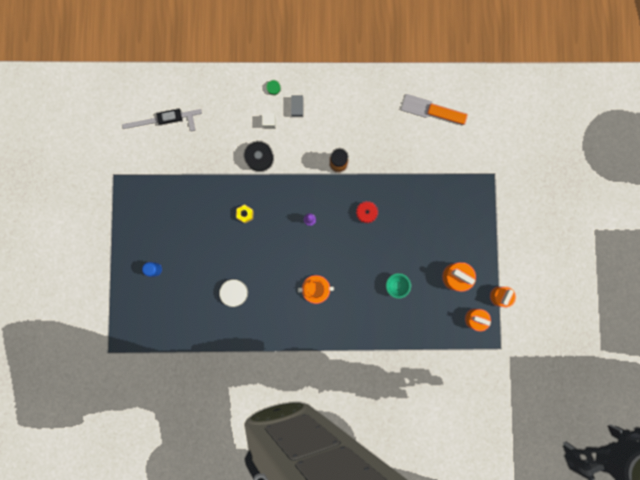

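View pics/side0.png

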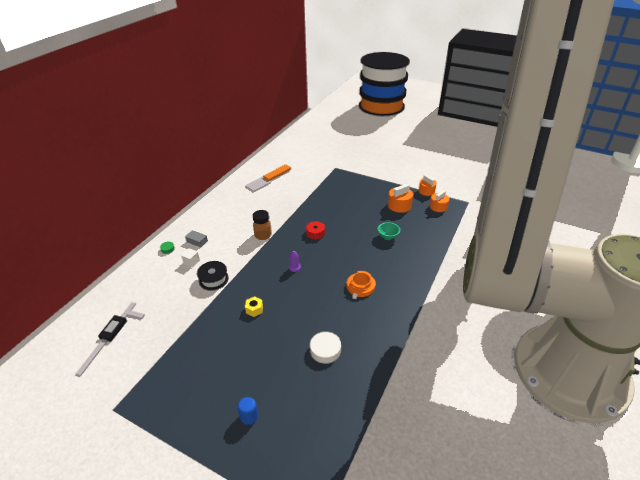

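View pics/wrist0.png

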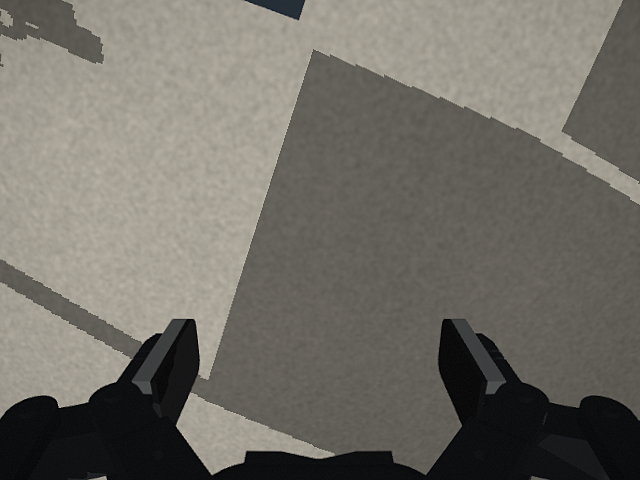

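Top view: base (315,289), bowl (398,286), plinth (233,293), pod (151,269), largest lid (460,277) with two smaller look-alikes, gear (367,212), rocket (310,219), nut (244,213). I'll turn these into positions.

```bash
cat > loc.py <<'E'
from h import *
np.set_printoptions(precision=4,suppress=True)
H={"base":.0,"bowl":0,"plinth":0,"pod_c":.023,"lid_c":.0335,"gear_c":.011,"rocket_c":.028,"nut_c":.011}
def run(cams=("top","side"),names=H):
    F={c:cam(c) for c in cams}
    for o in names:
        for c in cams:
            F[c]=cam(c)
            for d in nets.pinpoint(o,c)[:4]:
                r,cc=d["pixel"]; print(o,c,round(d["confidence"],2),np.round([cc,r],1),onz(F[c],[[cc,r]],H[o])[0])
if __name__=="__main__":
    run()
    f=cam("top");s=cam("side")
    hsvT=cv2.cvtColor(f["color"],cv2.COLOR_BGR2HSV);hsvS=cv2.cvtColor(s["color"],cv2.COLOR_BGR2HSV)
    rng={"orange":((4,130,120),(17,255,255)),"blue":((105,150,60),(125,255,255)),"green":((65,120,50),(90,255,255)),"violet":((126,90,50),(150,255,255)),"yellow":((22,150,120),(34,255,255)),"red":((0,150,90),(3,255,255)),"red2":((170,150,90),(180,255,255)),"white":((0,0,190),(180,40,255))}
    for nm,h,ff in (("top",hsvT,f),("side",hsvS,s)):
        for c,(a,b) in rng.items():
            m=cv2.inRange(h,a,b); n,l,st,ce=cv2.connectedComponentsWithStats(m)
            for i in range(1,n):
                if 25<st[i,4]<3000: print(nm,c,ce[i].round(1),st[i])
E
python3 loc.py | grep -v "side red"
```

```text
base top 0.76 [315.4 288.7] [ 0.4696 -0.0232  0.    ]
base side 0.94 [360.1 287.3] [ 0.4683 -0.0204  0.    ]
bowl top 0.74 [396.3 283.3] [ 0.4812 -0.2236  0.    ]
bowl side 0.59 [386.6 237.7] [ 0.4774 -0.2187  0.    ]
plinth top 0.87 [233.2 290.4] [0.4673 0.1788 0.    ]
plinth side 0.98 [322.2 347.5] [0.4702 0.1727 0.    ]
plinth side 0.67 [213.1 272.9] [0.8125 0.0985 0.    ]
pod_c top 0.58 [154.2 265.3] [0.5298 0.3643 0.023 ]
pod_c side 0.57 [246.  410.4] [0.5226 0.3715 0.023 ]
lid_c top 0.87 [460.3 274.4] [ 0.5017 -0.3731  0.0335]
lid_c top 0.61 [476.  320.8] [ 0.3906 -0.4074  0.0335]
lid_c top 0.58 [505.7 297.6] [ 0.4452 -0.4809  0.0335]
lid_c side 0.72 [402.8 193.5] [ 0.4946 -0.3871  0.0335]
lid_c side 0.55 [426.8 186. ] [ 0.4438 -0.4558  0.0335]
lid_c side 0.54 [440.1 200.7] [ 0.3879 -0.4004  0.0335]
gear_c side 0.86 [314.2 231.8] [ 0.6564 -0.1425  0.011 ]
rocket_c top 0.63 [310.6 216.1] [ 0.6463 -0.0129  0.028 ]
rocket_c side 0.54 [299.5 261.4] [ 0.6255 -0.0086  0.028 ]
nut_c top 0.64 [241.7 215.4] [0.6514 0.1572 0.011 ]
nut_c side 0.55 [255.  303.4] [0.6573 0.142  0.011 ]
top 
[... 953 characters left out ...]
 [ 576    0   64  155 1836]
side blue [382.5  90.6] [362  82  42  16 459]
side blue [247.4 410.3] [237 397  21  28 454]
side green [388.2 230.2] [377 222  23  18 307]
side green [166.8 247. ] [160 242  14  11 123]
side violet [294.1 261.8] [289 251  12  21 194]
side yellow [253.7 306.7] [245 297  18  20 246]
side white [637.2 162. ] [633 153   7  15  57]
side white [628.9 210.1] [ 610  175   30   62 1177]
side white [570.9 240.6] [ 546  221   54   40 1291]
side white [325.1 344.4] [310 332  31  26 623]
side white [637.1 353.2] [634 348   6  11  48]
side white [636.8 366.8] [634 364   6   7  31]
side white [624.3 440.1] [ 594  372   46  108 2526]
side white [625.3 404.5] [619 397  12  15  29]
```

Run:
```python
import cv2,numpy as np
a=cv2.imread("pics/top0.png")
cv2.imwrite("pics/top0z.png",cv2.resize(a[190:350,280:530],None,fx=3.2,fy=3.2,interpolation=cv2.INTER_CUBIC))
```

```text
(no output)
```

View pics/top0z.png

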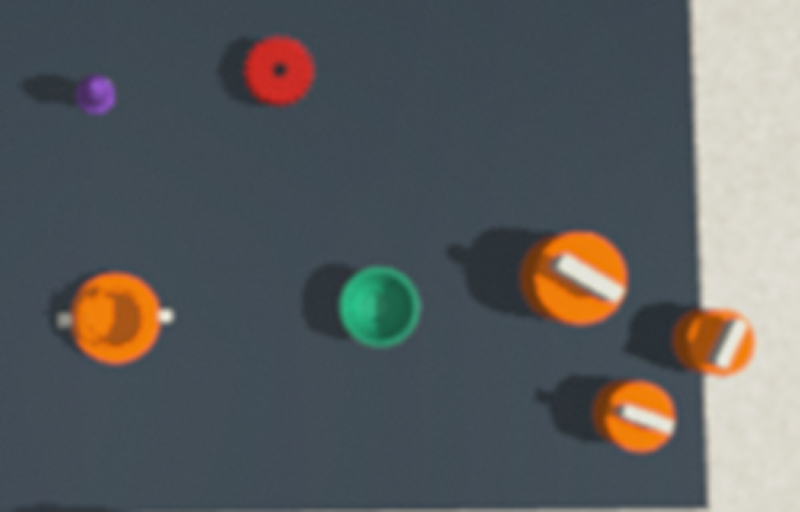

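```bash
cat >> h.py <<'E'
np.set_printoptions(precision=4,suppress=True)
def pose():
    st=arm.get_state(); M=R.from_rotvec(st["tcp_rot"]).as_matrix()
    return np.array(st["eef_pos"]),M,st
def info():
    p,M,st=pose()
    print("t",round(st["clock"],2),"tcp",p.round(4),"x-yaw",np.degrees(np.arctan2(M[1,0],M[0,0])).round(2),"z",M[:,2].round(3),"gap",round(st["finger_gap"]*1e3,1),"F",np.round(st["ft_force"],1),"q",np.round(st["joint_pos"],2))
def plan(target,yaw=None,n=None):
    """yaw: desired world yaw of the tool x axis in deg (mod 180). prints rows"""
    p,M,st=pose(); cur=np.degrees(np.arctan2(M[1,0],M[0,0]))
    dy=0 if yaw is None else (yaw-cur+90)%180-90
    # tool z down: twist about tool z = -world yaw
    tw=-dy
    d=np.array(target)-p
    n=n or int(np.ceil(max(np.linalg.norm(d)/.055,abs(tw)/9.5,1)))
    rows=[];twi=round(tw/n,1);y=np.radians(cur);pos=p.copy()
    for i in range(n):
        w=(np.array(target)-pos)/(n-i)
        X=np.array([np.cos(y),np.sin(y),0]);Y=np.array([np.sin(y),-np.cos(y),0])
        o=np.round([w@X*1e3,w@Y*1e3,-w[2]*1e3],1 if n<2 or np.linalg.norm(d)<.05 else 0)
        pos=pos+(o[0]*X+o[1]*Y)/1e3+np.array([0,0,-o[2]/1e3])
        rows.append(o.tolist()); y-=np.radians(twi)
    print("offset",rows,"twist",[twi]*n,"end",pos.round(4),"yaw",np.degrees(y).round(2))
E
python3 - <<'E'
from h import *
info(); f=grab_frame("wrist"); print(np.array(f["tool_from_camera"]))
plan([.40,-.38,.30],90)
plan([.40,-.38,.30],0)
E
```

```text
t 4.95 tcp [ 0.1905 -0.5426  0.2313] x-yaw 19.36 z [ 0. -0. -1.] gap 85.6 F [ 0.8 -0.5  0.6] q [-1.37  0.31  0.05  1.3  -0.    1.43]
[[-0.0002 -0.9498 -0.3128  0.0792]
 [ 1.      0.0001 -0.0009  0.0001]
 [ 0.0009 -0.3128  0.9498 -0.1417]
 [ 0.      0.      0.      1.    ]]
offset [[31.0, -10.0, -9.0], [33.0, -6.0, -9.0], [33.0, -0.0, -8.0], [33.0, 4.0, -9.0], [32.0, 10.0, -8.0], [30.0, 14.0, -9.0], [27.0, 19.0, -8.0], [24.0, 22.0, -9.0]] twist [np.float64(-8.8), np.float64(-8.8), np.float64(-8.8), np.float64(-8.8), np.float64(-8.8), np.float64(-8.8), np.float64(-8.8), np.float64(-8.8)] end [ 0.3995 -0.3804  0.3004] yaw 89.75
offset [[50.0, -17.0, -14.0], [49.0, -20.0, -14.0], [48.0, -23.0, -14.0], [46.0, -27.0, -13.0], [44.0, -30.0, -14.0]] twist [np.float64(3.9), np.float64(3.9), np.float64(3.9), np.float64(3.9), np.float64(3.9)] end [ 0.4003 -0.3798  0.3004] yaw -0.15
```

Request:
carry_out:
  offset:
    - [31, -10, -4]
    - [33, -6, 0]
    - [33, 0, 0]
    - [33, 4, 0]
    - [32, 10, 0]
    - [30, 14, 0]
    - [27, 19, 0]
    - [24, 22, 0]
  twist: [-8.8, -8.8, -8.8, -8.8, -8.8, -8.8, -8.8, -8.8]
  claw: 85

```text
clock: 6.0
eef_pos: [0.4004, -0.3797, 0.2354]
tcp_rot: [2.22, 2.222, -0.0]
ft_force: [-0.6, -0.7, -0.3]
finger_gap: 0.0851
```

Request:
carry_out:
  offset:
    - [0, -50, 0]
    - [0, -20, 0]
    - [0, 0, 0]
  twist: [0, 0, 0]

```text
clock: 6.38
eef_pos: [0.3286, -0.3803, 0.2357]
tcp_rot: [2.228, 2.214, 0.0]
ft_force: [-0.3, -0.7, 0.3]
finger_gap: 0.0849
```

Run:
```python
from h import *
info()
f=cam("wrist"); cv2.imwrite("pics/w1.png",f["color"])
for o in ["lid_c","bowl"]:
  for d in nets.pinpoint(o,"wrist"): print(o,d, onz(f,[d["pixel"][::-1]],.0335 if o=="lid_c" else 0))
```

```text
t 6.38 tcp [ 0.3286 -0.3803  0.2357] x-yaw 89.62 z [ 0.001 -0.    -1.   ] gap 84.9 F [-0.3 -0.7  0.3] q [-1.02  0.17 -0.13  1.27  0.    0.56]
lid_c {'pixel': [243.3, 395.8], 'confidence': 0.96} [[ 0.3939 -0.418   0.0335]]
lid_c {'pixel': [189.5, 520.3], 'confidence': 0.71} [[ 0.4966 -0.3713  0.0335]]
bowl {'pixel': [5.3, 496.0], 'confidence': 0.62} [[ 0.4739 -0.2247  0.    ]]
```

View pics/w1.png

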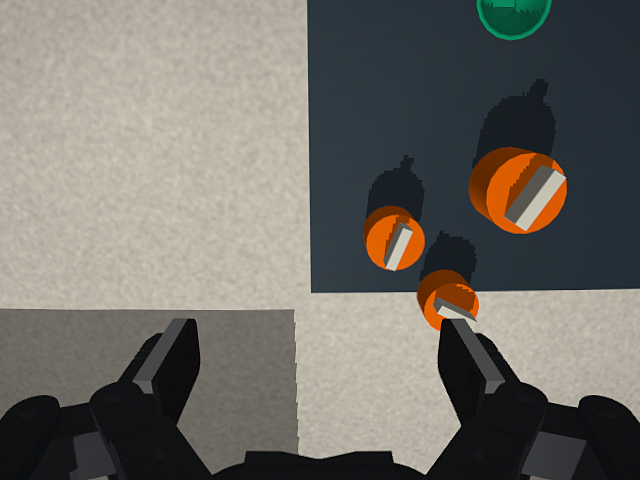

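Request:
carry_out:
  offset:
    - [52, 18, 0]
    - [52, 18, 0]
    - [52, 18, 0]
    - [52, 18, 0]
    - [52, 18, 0]
    - [52, 18, 0]
    - [52, 18, 0]
    - [40, 16, 0]
  twist: [0, 0, 0, 0, 0, 0, 0, 0]

```text
clock: 7.52
eef_pos: [0.4744, 0.0257, 0.2354]
tcp_rot: [2.224, 2.218, 0.001]
ft_force: [0.4, -0.0, 0.9]
finger_gap: 0.0848
```

Request:
carry_out:
  offset:
    - [0, 0, 0]
  twist: [0]

```text
clock: 7.65
eef_pos: [0.4746, 0.0261, 0.2351]
tcp_rot: [2.22, 2.222, 0.001]
ft_force: [-0.5, 0.5, -0.4]
finger_gap: 0.0847
```

Run:
```python
from h import *
info()
f=cam("wrist"); cv2.imwrite("pics/w2.png",f["color"])
for o in ["base","bowl","plinth"]:
  for d in nets.pinpoint(o,"wrist"): print(o,d, onz(f,[d["pixel"][::-1]],0))
  for d in nets.masks_of(o,"wrist")[:1]: print(d["bbox"])
```

```text
t 7.65 tcp [0.4746 0.0261 0.2351] x-yaw 90.05 z [ 0.001  0.    -1.   ] gap 84.7 F [-0.5  0.5 -0.4] q [-0.11  0.12 -0.19  1.26  0.    1.46]
base {'pixel': [246.2, 311.2], 'confidence': 0.97} [[ 0.4669 -0.025   0.    ]]
[315.4, 247.0, 71.3, 91.8]
bowl {'pixel': [415.7, 318.3], 'confidence': 0.79} [[ 0.4737 -0.2225  0.    ]]
[321.4, 433.1, 54.5, 52.9]
plinth {'pixel': [13.1, 303.1], 'confidence': 0.67} [[0.4611 0.1747 0.    ]]
[303.4, 26.9, 82.9, 53.7]
```

View pics/w2.png

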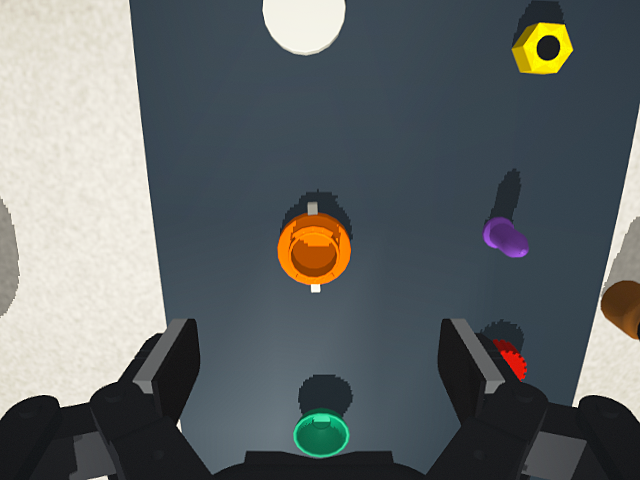

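```bash
cat >> h.py <<'E'
from scipy.optimize import minimize
t=np.linspace(0,2*np.pi,72,endpoint=False)
def circ(r,z): return np.c_[r*np.cos(t),r*np.sin(t),np.full_like(t,z)]
MOD={"base":np.r_[circ(.034,0),circ(.034,.014),circ(.027,.022),circ(.027,.026)],
"bowl":np.r_[circ(.030,.028),circ(.02,0)],
"plinth":np.r_[circ(.032,0),circ(.032,.022)],
"pod_c":np.r_[circ(.014,0),circ(.017,.003),circ(.017,.043),circ(.014,.046)],
"lid_c":np.r_[circ(.034,0),circ(.034,.044)],
"gear_c":np.r_[circ(.026,0),circ(.026,.022)],
"rocket_c":np.r_[circ(.015,0),circ(.015,.005),circ(.011,.040),circ(.0005,.056)],
"nut_c":np.r_[circ(.0194,0),circ(.0194,.022)]}
HSV={"base":((4,130,60),(18,255,255)),"lid_c":((4,130,60),(18,255,255)),"pod_c":((100,130,40),(128,255,255)),"bowl":((65,100,40),(92,255,255)),"rocket_c":((126,90,40),(155,255,255)),"nut_c":((20,120,60),(36,255,255)),"plinth":((0,0,150),(180,50,255)),"gear_c":None}
def cmask(f,name):
    h=cv2.cvtColor(f["color"],cv2.COLOR_BGR2HSV)
    if name=="gear_c": return cv2.inRange(h,(0,150,60),(3,255,255))|cv2.inRange(h,(168,150,60),(180,255,255))
    return cv2.inRange(h,*HSV[name])
def fit(f,name,xy0,z0=0,save=None):
    """silhouette fit (hull of the component) of object standing at height z0 near xy0"""
    m=cmask(f,name); n,l,st,ce=cv2.connectedComponentsWithStats(m)
    c=proj(f,[[*xy0,z0+MOD[name][:,2].max()/2]])[0]
    i=min((k for k in range(1,n) if st[k,4]>60),key=lambda k:np.linalg.norm(ce[k]-c))
    pts=cv2.findContours((l==i).astype(np.uint8),cv2.RETR_EXTERNAL,cv2.CHAIN_APPROX_NONE)[0][0]
    S=8
    A=np.zeros((480*2,640*2),np.uint8); hull=cv2.convexHull(pts).reshape(-1,2)
    x0,y0=hull.min(0)-25;w=hull.max(0)-hull.min(0)+50
    def img(P):
        im=np.zeros((int(w[1])*4,int(w[0])*4),np.uint8); cv2.fillPoly(im,[np.round((P-[x0,y0]+.5)*4*16).astype(np.int32)],1,shift=4);return im>0
    # pixel-exact mask hull, with pixel extents
    Q=np.concatenate([hull+d for d in ([-.5,-.5],[.5,-.5],[-.5,.5],[.5,.5])]).astype(np.float32)
    T=img(cv2.convexHull(Q).reshape(-1,2))
    def cost(p):
        P=proj(f,MOD[name]+[p[0],p[1],z0]).astype(np.float32)
        B=img(cv2.convexHull(P).reshape(-1,2))
        return 1-(T&B).sum()/(T|B).sum()
    xy0=np.array(xy0,float)
    r=minimize(cost,xy0,method="Nelder-Mead",options=dict(initial_simplex=[xy0,xy0+[.006,0],xy0+[0,.006]],xatol=5e-5,fatol=1e-5))
    print(name,"fit",r.x.round(4),"1-IoU",round(r.fun,3),"area",st[i,4]); return r.x
def grayfit(f,name,p):pass
E
python3 - <<'E'
from h import *
f=cam("wrist")
b=fit(f,"base",[.467,-.025]); w=fit(f,"bowl",[.474,-.2225]); n=fit(f,"nut_c",[.655,.15]); r=fit(f,"rocket_c",[.63,-.01])
print(np.linalg.norm(w-b),np.degrees(np.arctan2(*(b-w)[::-1])))
h=cv2.cvtColor(f["color"],cv2.COLOR_BGR2HSV)
m=cv2.inRange(h,(0,0,110),(180,70,255))
for k in (1,-1):
    u=proj(f,[[b[0],b[1]+k*.0385,.01]])[0].astype(int); s=m.copy()*0; s[u[1]-14:u[1]+14,u[0]-14:u[0]+14]=1
    ys,xs=np.nonzero(m*s); e=onz(f,[[xs.mean(),ys.mean()]],.009)[0]; print(u,len(xs),e, np.degrees(np.arctan2(e[1]-b[1],e[0]-b[0])))
for c in ("top","side"):
    g=cam(c)
    b=fit(g,"base",[.467,-.025]);w=fit(g,"bowl",[.474,-.2225]);p=fit(g,"plinth",[.464,.175]);fit(g,"pod_c",[.525,.368]); fit(g,"gear_c",[.656,-.1425]);fit(g,"rocket_c",[.63,-.01]);fit(g,"nut_c",[.655,.15])
    print(np.linalg.norm(w-b),np.degrees(np.arctan2(*(p-w)[::-1])))
E
```

```text
base fit [ 0.4695 -0.0244] 1-IoU 0.011 area 4156
bowl fit [ 0.4767 -0.2235] 1-IoU 0.068 area 2191
nut_c fit [0.6556 0.1497] 1-IoU 0.063 area 1999
rocket_c fit [ 0.642  -0.0101] 1-IoU 0.047 area 1295
0.19922977253991972 92.06431343558954
[315 204] 112 [0.4682 0.0144 0.009 ] 91.9155988603506
[316 283] 85 [ 0.4708 -0.0637  0.009 ] -88.18858433300836
base fit [ 0.4691 -0.0277] 1-IoU 0.37 area 355
bowl fit [ 0.4762 -0.2236] 1-IoU 0.139 area 536
plinth fit [0.4635 0.149 ] 1-IoU 0.82 area 3169
pod_c fit [0.5212 0.3703] 1-IoU 0.052 area 243
gear_c fit [ 0.6582 -0.1513] 1-IoU 0.048 area 352
rocket_c fit [ 0.6416 -0.0096] 1-IoU 0.086 area 124
nut_c fit [0.6559 0.1513] 1-IoU 0.14 area 224
0.1959572259723436 91.9540174840937
base fit [ 0.469  -0.0248] 1-IoU 0.042 area 592
bowl fit [ 0.4768 -0.2259] 1-IoU 0.099 area 318
plinth fit [0.4627 0.1737] 1-IoU 0.047 area 753
pod_c fit [0.5204 0.3708] 1-IoU 0.042 area 469
gear_c fit [ 0.6589 -0.1517] 1-IoU 0.033 area 285
rocket_c fit [ 0.6421 -0.0107] 1-IoU 0.098 area 194
nut_c fit [0.6554 0.1503] 1-IoU 0.086 area 269
0.2012807267637804 92.02067698133524
```

Run:
```python
from h import *
plan([.5205,.3705,.15],90)
```

```text
offset [[50.0, 6.0, 12.0], [50.0, 7.0, 12.0], [50.0, 6.0, 12.0], [50.0, 7.0, 12.0], [49.0, 6.0, 12.0], [50.0, 7.0, 13.0], [49.0, 6.0, 12.0]] twist [np.float64(-0.0), np.float64(-0.0), np.float64(-0.0), np.float64(-0.0), np.float64(-0.0), np.float64(-0.0), np.float64(-0.0)] end [0.5202 0.3704 0.1504] yaw 89.67
```

Request:
carry_out:
  offset:
    - [50, 6, 12]
    - [50, 7, 12]
    - [50, 6, 12]
    - [50, 7, 12]
    - [49, 6, 12]
    - [50, 7, 13]
    - [49, 6, 12]
    - [0, 0, 0]
  twist: [0, 0, 0, 0, 0, 0, 0, 0]

```text
clock: 9.15
eef_pos: [0.5192, 0.3734, 0.1482]
tcp_rot: [-2.222, -2.22, 0.003]
ft_force: [-0.2, -0.6, -0.3]
finger_gap: 0.085
```

Run:
```python
from h import *
info()
f=cam("wrist"); cv2.imwrite("pics/w3.png",f["color"])
p=fit(f,"pod_c",[.5205,.3705])
plan([*p,.025],90,4)
```

```text
t 9.15 tcp [0.5192 0.3734 0.1482] x-yaw 89.95 z [-0.002 -0.001 -1.   ] gap 85.0 F [-0.2 -0.6 -0.3] q [0.5  0.47 0.08 1.18 0.   2.07]
pod_c fit [0.5206 0.3698] 1-IoU 0.035 area 2784
offset [[-1.0, 0.0, 31.0], [-0.0, 0.0, 31.0], [-1.0, 1.0, 31.0], [-0.0, 0.0, 31.0]] twist [np.float64(-0.0), np.float64(-0.0), np.float64(-0.0), np.float64(-0.0)] end [0.5202 0.3698 0.025 ] yaw 89.87
```

View pics/w3.png

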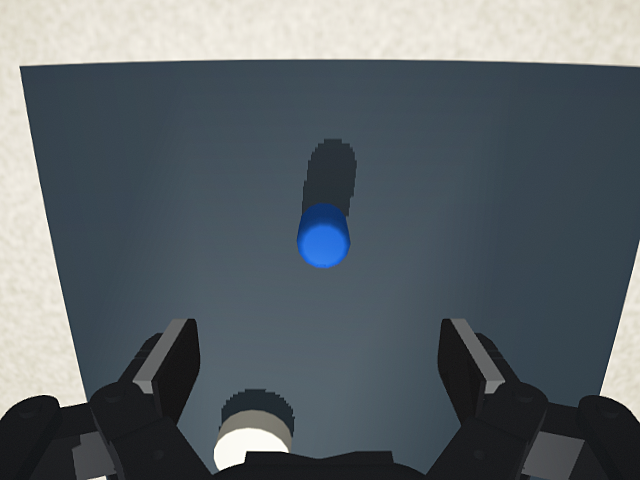

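Pod appears at (323,236), centred between the fingers; descend and grip.

Request:
carry_out:
  offset:
    - [-3.6, 1.4, 31]
    - [0, 0, 31]
    - [0, 0, 31]
    - [0, 0, 30]
    - [0, 0, 0]
  twist: [0, 0, 0, 0, 0]

```text
clock: 9.82
eef_pos: [0.5195, 0.3649, 0.0255]
tcp_rot: [-2.228, -2.214, 0.008]
ft_force: [-0.4, 0.7, 1.3]
finger_gap: 0.0848
```

Request:
carry_out:
  offset:
    - [0, 0, 0]
    - [0, 0, 0]
    - [0, 0, 0]
    - [0, 0, 0]
    - [0, 0, 0]
    - [0, 0, 0]
  twist: [0, 0, 0, 0, 0, 0]
  claw: 20
  newtons: 30

```text
clock: 10.58
eef_pos: [0.522, 0.3679, 0.0289]
tcp_rot: [2.225, 2.216, 0.003]
ft_force: [-1.4, -2.3, 6.9]
finger_gap: 0.0326
```

Run:
```python
from h import *
info(); plan([.4694,-.0245,.11],92)
```

```text
t 10.57 tcp [0.522  0.3679 0.0289] x-yaw 89.76 z [ 0.002  0.001 -1.   ] gap 32.6 F [-1.4 -2.3  6.9] q [ 0.49  0.56 -0.1   0.92 -0.    2.06]
offset [[-49.0, -6.0, -10.0], [-49.0, -7.0, -10.0], [-49.0, -7.0, -10.0], [-49.0, -7.0, -10.0], [-49.0, -7.0, -10.0], [-49.0, -8.0, -10.0], [-49.0, -8.0, -11.0], [-49.0, -8.0, -10.0]] twist [np.float64(-0.3), np.float64(-0.3), np.float64(-0.3), np.float64(-0.3), np.float64(-0.3), np.float64(-0.3), np.float64(-0.3), np.float64(-0.3)] end [ 0.4696 -0.0249  0.1099] yaw 92.16
```

Request:
carry_out:
  offset:
    - [0, 0, -20]
    - [0, 0, -30]
    - [0, 0, -30]
    - [0, 0, 0]
  twist: [0, 0, 0, 0]

```text
clock: 11.08
eef_pos: [0.523, 0.3687, 0.1104]
tcp_rot: [2.225, 2.216, 0.009]
ft_force: [1.3, 0.0, -0.9]
finger_gap: 0.0321
```

Run:
```python
from h import *
info(); f=cam("wrist"); cv2.imwrite("pics/w4.png",f["color"]); plan([.4694,-.0245,.11],92)
```

```text
t 11.07 tcp [0.523  0.3687 0.1104] x-yaw 89.77 z [ 0.005  0.003 -1.   ] gap 32.1 F [ 1.3  0.  -0.9] q [ 0.49  0.49  0.01  1.08 -0.    2.06]
offset [[-49.0, -6.0, -0.0], [-49.0, -7.0, -0.0], [-49.0, -7.0, -0.0], [-49.0, -7.0, -0.0], [-49.0, -7.0, -0.0], [-49.0, -8.0, -1.0], [-49.0, -8.0, -0.0], [-49.0, -8.0, -1.0]] twist [np.float64(-0.3), np.float64(-0.3), np.float64(-0.3), np.float64(-0.3), np.float64(-0.3), np.float64(-0.3), np.float64(-0.3), np.float64(-0.3)] end [ 0.4696 -0.0247  0.1105] yaw 92.17
```

View pics/w4.png

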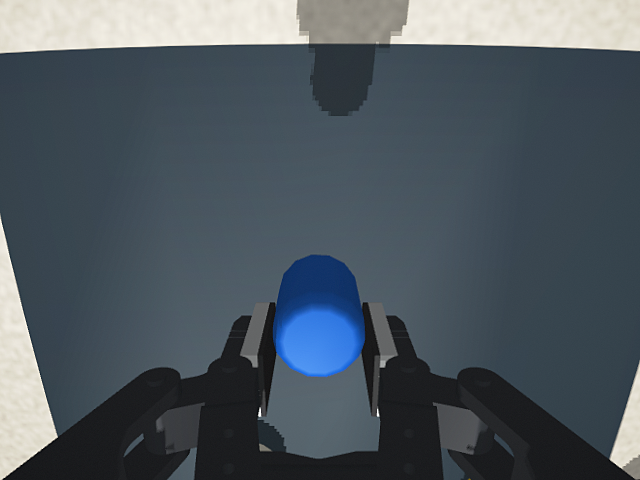

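Pod is held upright at (318,315). Carry it over the base.

Request:
carry_out:
  offset:
    - [-40, -6, 0]
    - [-50, -7, 0]
    - [-50, -7, 0]
    - [-50, -7, 0]
    - [-50, -7, 0]
    - [-50, -7, 0]
    - [-50, -8, 0]
    - [-52, -8, 0]
  twist: [-0.3, -0.3, -0.3, -0.3, -0.3, -0.3, -0.3, -0.3]

```text
clock: 12.12
eef_pos: [0.4686, -0.0265, 0.106]
tcp_rot: [-2.177, -2.262, 0.002]
ft_force: [0.8, 0.1, -0.8]
finger_gap: 0.0322
```

Request:
carry_out:
  offset:
    - [0, 0, 0]
    - [0, 0, 0]
  twist: [0, 0]

```text
clock: 12.38
eef_pos: [0.4691, -0.025, 0.1063]
tcp_rot: [-2.179, -2.261, 0.001]
ft_force: [-0.6, -0.5, -0.2]
finger_gap: 0.0324
```

Run:
```python
from h import *
info(); f=cam("wrist"); cv2.imwrite("pics/w5.png",f["color"]); p,M,st=pose()
q=fit(f,"pod_c",p[:2],p[2]-.027); print("pod rel tcp",q-p[:2]); 
b=np.array([.4694,-.0245]); plan([*(b-(q-p[:2])),.034],92,2)
```

```text
t 12.38 tcp [ 0.4691 -0.025   0.1063] x-yaw 92.1 z [-0.002  0.001 -1.   ] gap 32.4 F [-0.6 -0.5 -0.2] q [-0.22  0.19 -0.43  0.95  0.    1.31]
pod_c fit [ 0.4678 -0.0227] 1-IoU 0.093 area 9047
pod rel tcp [-0.0015  0.0018]
offset [[-1.0, 1.0, 36.0], [-1.0, 1.0, 37.0]] twist [np.float64(0.1), np.float64(0.1)] end [ 0.4714 -0.0264  0.0335] yaw 91.98
```

View pics/w5.png

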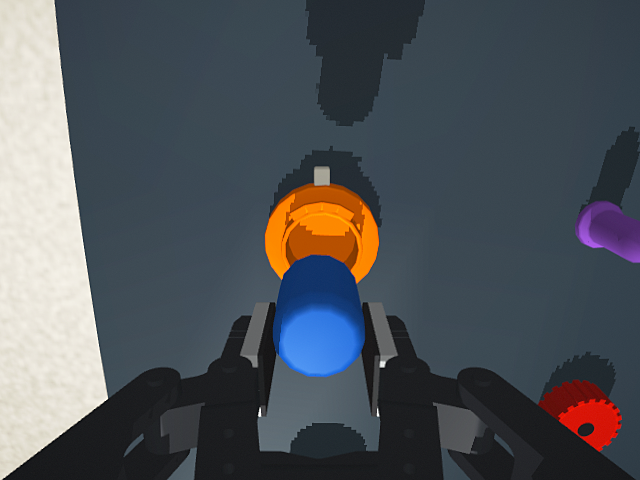

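Run:
```python
from h import *
f=cam("wrist"); p,M,st=pose()
for dz in (.021,.025,.029,.033,.037):
    q=fit(f,"pod_c",p[:2],p[2]-dz); print(dz,"pod rel tcp",q-p[:2])
fit(f,"base",[.4694,-.0245])
```

```text
pod_c fit [ 0.4679 -0.0202] 1-IoU 0.168 area 9046
0.021 pod rel tcp [-0.0016  0.004 ]
pod_c fit [ 0.4677 -0.021 ] 1-IoU 0.119 area 9046
0.025 pod rel tcp [-0.0018  0.0032]
pod_c fit [ 0.468  -0.0221] 1-IoU 0.069 area 9046
0.029 pod rel tcp [-0.0015  0.0021]
pod_c fit [ 0.4679 -0.0244] 1-IoU 0.027 area 9046
0.033 pod rel tcp [-0.0016 -0.0002]
pod_c fit [ 0.4681 -0.0267] 1-IoU 0.037 area 9046
0.037 pod rel tcp [-0.0014 -0.0025]
base fit [ 0.4694 -0.0244] 1-IoU 0.099 area 7696
```

Request:
carry_out:
  offset:
    - [0, 1.3, 15]
    - [0, 0, 15]
    - [0, 0, 15]
    - [0, 0, 12]
    - [0, 0, 8]
    - [0, 0, 0]
  twist: [0, 0, 0, 0, 0, 0]

```text
clock: 13.22
eef_pos: [0.4706, -0.025, 0.0415]
tcp_rot: [-2.178, -2.262, 0.001]
ft_force: [-0.5, -0.3, -0.7]
finger_gap: 0.0323
```

Run:
```python
from h import *
info(); f=cam("wrist"); cv2.imwrite("pics/w6.png",f["color"])
```

```text
t 13.22 tcp [ 0.4706 -0.025   0.0415] x-yaw 92.16 z [-0.001  0.    -1.   ] gap 32.3 F [-0.5 -0.3 -0.7] q [-0.22  0.27 -0.52  0.78 -0.    1.31]
```

View pics/w6.png

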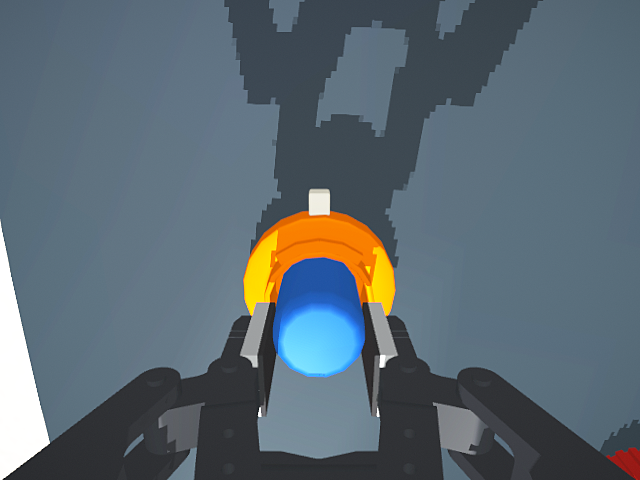

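Pod is in the well mouth at (318,300), no contact. Go down gently.

Request:
carry_out:
  offset:
    - [0, 0, 2]
    - [0, 0, 2]
    - [0, 0, 0]
  twist: [0, 0, 0]

```text
clock: 13.65
eef_pos: [0.4712, -0.0253, 0.0384]
tcp_rot: [2.179, 2.263, 0.0]
ft_force: [-0.5, 0.8, -0.1]
finger_gap: 0.0324
```

Request:
carry_out:
  offset:
    - [0, 0, 1.5]
    - [0, 0, 1.5]
    - [0, 0, 0]
  twist: [0, 0, 0]

```text
clock: 14.02
eef_pos: [0.4711, -0.0252, 0.0351]
tcp_rot: [-2.179, -2.263, 0.0]
ft_force: [0.4, 0.4, -0.7]
finger_gap: 0.0325
```

Request:
carry_out:
  offset:
    - [0, 0, 1]
    - [0, 0, 1]
    - [0, 0, 0]
  twist: [0, 0, 0]

```text
clock: 14.4
eef_pos: [0.4713, -0.0253, 0.0339]
tcp_rot: [2.179, 2.262, 0.0]
ft_force: [-1.9, -0.1, 5.8]
finger_gap: 0.0322
```

Contact with the well floor (5.8 N). Release and lift.

Request:
carry_out:
  offset:
    - [0, 0, 0]
    - [0, 0, 0]
    - [0, 0, 0]
    - [0, 0, 0]
    - [0, 0, -20]
    - [0, 0, -40]
    - [0, 0, -60]
    - [0, 0, -50]
  twist: [0, 0, 0, 0, 0, 0, 0, 0]
  claw: 85

```text
clock: 15.4
eef_pos: [0.4713, -0.0252, 0.2053]
tcp_rot: [2.179, 2.262, 0.001]
ft_force: [0.9, -0.7, 1.1]
finger_gap: 0.0852
```

Run:
```python
from h import *
info(); f=cam("wrist"); cv2.imwrite("pics/w7.png",f["color"])
fit(f,"pod_c",[.4694,-.0245],.005); fit(f,"base",[.4694,-.0245])
plan([.46,-.3,.2],65)
```

```text
t 15.4 tcp [ 0.4713 -0.0252  0.2053] x-yaw 92.16 z [ 0.001 -0.    -1.   ] gap 85.2 F [ 0.9 -0.7  1.1] q [-0.22  0.12 -0.26  1.19 -0.    1.31]
pod_c fit [ 0.4695 -0.0233] 1-IoU 0.088 area 1795
base fit [ 0.4691 -0.0263] 1-IoU 0.033 area 3598
offset [[-55.0, -5.0, 2.0], [-55.0, 0.0, 2.0], [-54.0, 5.0, 3.0], [-54.0, 11.0, 2.0], [-53.0, 16.0, 3.0]] twist [np.float64(5.4), np.float64(5.4), np.float64(5.4), np.float64(5.4), np.float64(5.4)] end [ 0.4601 -0.3004  0.1998] yaw 65.16
```

View pics/w7.png

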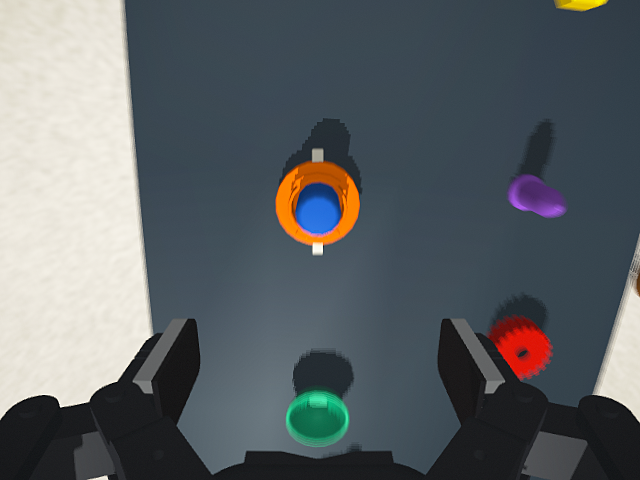

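Pod stands in the well (318,208). Now to the lid.

Request:
carry_out:
  offset:
    - [-55, -5, 2]
    - [-55, 0, 2]
    - [-54, 5, 3]
    - [-54, 11, 2]
    - [-53, 16, 3]
    - [-40, 10, 0]
    - [0, 0, 0]
  twist: [5.4, 5.4, 5.4, 5.4, 5.4, 0, 0]
  claw: 50

```text
clock: 16.32
eef_pos: [0.4485, -0.3431, 0.1904]
tcp_rot: [-2.651, -1.686, 0.001]
ft_force: [0.2, 0.3, -0.3]
finger_gap: 0.0502
```

Run:
```python
from h import *
info(); f=cam("wrist"); cv2.imwrite("pics/w8.png",f["color"])
c=fit(f,"lid_c",[.4966,-.3713]); plan([*c,.15],64)
```

```text
t 16.32 tcp [ 0.4485 -0.3431  0.1904] x-yaw 64.91 z [-0. -0. -1.] gap 50.2 F [ 0.2  0.3 -0.3] q [-0.79  0.31 -0.06  1.2  -0.    1.21]
lid_c fit [ 0.4973 -0.3719] 1-IoU 0.007 area 5832
offset [[-4.0, 29.0, 20.0], [-3.0, 28.0, 20.0]] twist [np.float64(0.5), np.float64(0.5)] end [ 0.4972 -0.3719  0.1505] yaw 64.01
```

View pics/w8.png

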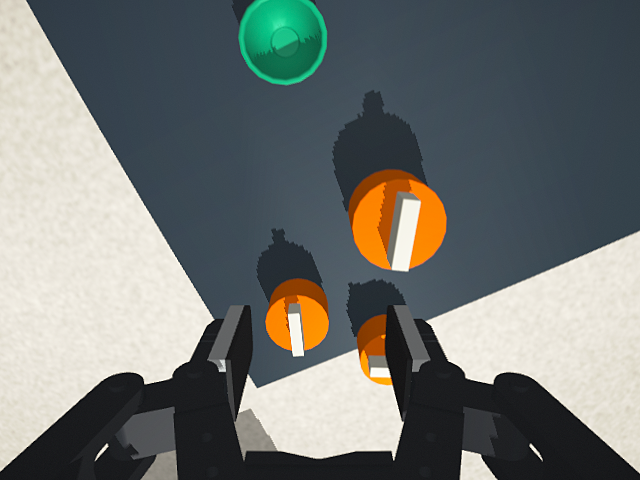

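Big lid at (398,225), bar from (410,198) to (400,268). Measure the bar direction.

Run:
```python
from h import *
f=cam("wrist")
c=np.array([.4973,-.3719])
h=cv2.cvtColor(f["color"],cv2.COLOR_BGR2HSV)
m=cv2.inRange(h,(0,0,205),(180,60,255))
u=proj(f,[[*c,.067]])[0].astype(int); s=np.zeros_like(m); cv2.circle(s,tuple(u),42,255,-1)
m&=s; n,l,st,ce=cv2.connectedComponentsWithStats(m); i=1+np.argmax(st[1:,4])
ct=cv2.findContours((l==i).astype(np.uint8),cv2.RETR_EXTERNAL,cv2.CHAIN_APPROX_NONE)[0][0].reshape(-1,2)
P=onz(f,ct,.067)[:,:2]*1000
(cx,cy),(w,hh),a=cv2.minAreaRect(P.astype(np.float32)); print(cx,cy,w,hh,a,st[i],u)
B=cv2.boxPoints(((cx,cy),(w,hh),a)); e=B[1]-B[0]; e2=B[2]-B[1]; L=e if np.linalg.norm(e)>np.linalg.norm(e2) else e2
ang=np.degrees(np.arctan2(L[1],L[0]))%180; print("bar yaw",ang)
plan([cx/1e3,cy/1e3,.10],ang)
```

```text
497.2590637207031 -372.2959899902344 48.90255355834961 11.397133827209473 58.851985931396484 [ 393  203   29   71 1204] [406 238]
bar yaw 58.852013
offset [[-4.0, 29.0, 45.0], [-3.0, 29.0, 46.0]] twist [np.float64(3.1), np.float64(3.1)] end [ 0.4976 -0.3722  0.0997] yaw 58.9
```

Request:
carry_out:
  offset:
    - [-4, 29, 30]
    - [-3, 28, 30]
    - [0, 0, 26]
    - [0, 0, 0]
    - [0, 0, 0]
  twist: [3, 3, 0, 0, 0]
  claw: 40

```text
clock: 17.05
eef_pos: [0.4977, -0.371, 0.1064]
tcp_rot: [2.731, 1.552, 0.0]
ft_force: [-0.3, -0.3, 0.5]
finger_gap: 0.0402
```

Run:
```python
from h import *
info(); f=cam("wrist"); cv2.imwrite("pics/w9.png",f["color"])
c=fit(f,"lid_c",[.4973,-.3719]); plan([*c,.0475],58.9)
```

```text
t 17.05 tcp [ 0.4977 -0.371   0.1064] x-yaw 59.23 z [ 0.001 -0.    -1.   ] gap 40.2 F [-0.3 -0.3  0.5] q [-0.77  0.46 -0.05  1.06  0.    1.34]
lid_c fit [ 0.4975 -0.3728] 1-IoU 0.013 area 11162
offset [[-1.0, 0.0, 30.0], [-0.0, 0.0, 29.0]] twist [np.float64(0.2), np.float64(0.2)] end [ 0.4974 -0.3724  0.048 ] yaw 58.81
```

View pics/w9.png

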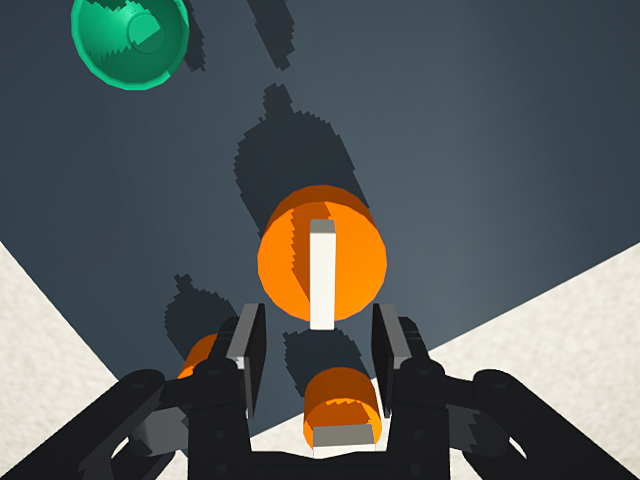

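Request:
carry_out:
  offset:
    - [-1.2, 0.5, 20]
    - [0, 0, 20]
    - [0, 0, 12]
    - [0, 0, 6]
    - [0, 0, 0]
  twist: [0.2, 0, 0, 0, 0]

```text
clock: 17.73
eef_pos: [0.4971, -0.3732, 0.0476]
tcp_rot: [2.735, 1.546, 0.0]
ft_force: [-0.3, 0.3, 0.2]
finger_gap: 0.0401
```

Request:
carry_out:
  offset:
    - [0, 0, 0]
    - [0, 0, 0]
    - [0, 0, 0]
    - [0, 0, 0]
    - [0, 0, 0]
  twist: [0, 0, 0, 0, 0]
  claw: 5
  newtons: 50

```text
clock: 18.35
eef_pos: [0.4976, -0.3736, 0.048]
tcp_rot: [2.734, 1.545, 0.001]
ft_force: [-0.7, -1.2, 5.1]
finger_gap: 0.0105
```

Request:
carry_out:
  offset:
    - [0, 0, -20]
    - [0, 0, -40]
    - [0, 0, -40]
    - [0, 0, 0]
  twist: [0, 0, 0, 0]

```text
clock: 18.85
eef_pos: [0.4985, -0.3745, 0.1506]
tcp_rot: [2.73, 1.543, 0.002]
ft_force: [0.2, -0.4, -1.3]
finger_gap: 0.0113
```

Run:
```python
from h import *
info(); f=cam("wrist"); cv2.imwrite("pics/w10.png",f["color"]); plan([.4694,-.0245,.15],2)
```

```text
t 18.85 tcp [ 0.4985 -0.3745  0.1506] x-yaw 58.96 z [ 0.004 -0.004 -1.   ] gap 11.3 F [ 0.2 -0.4 -1.3] q [-0.77  0.43  0.02  1.15 -0.    1.34]
offset [[41.0, -29.0, -0.0], [36.0, -35.0, -0.0], [31.0, -39.0, -0.0], [25.0, -43.0, -0.0], [19.0, -46.0, -1.0], [12.0, -49.0, -0.0], [4.0, -50.0, -1.0]] twist [np.float64(8.1), np.float64(8.1), np.float64(8.1), np.float64(8.1), np.float64(8.1), np.float64(8.1), np.float64(8.1)] end [ 0.4691 -0.0244  0.1504] yaw 2.25
```

View pics/w10.png

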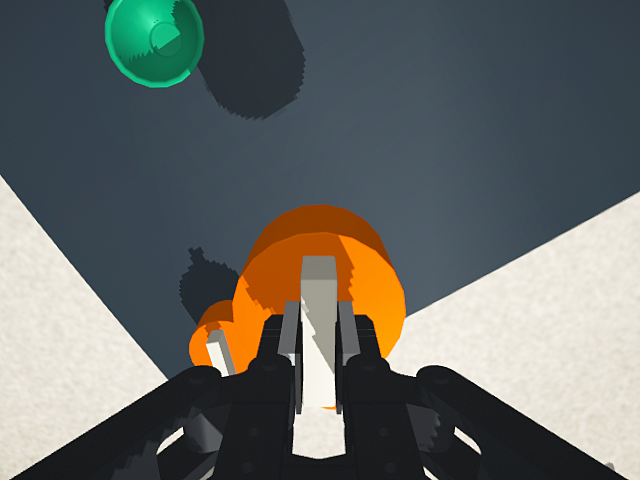

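Lid held. Carry it over the base, turning the bar crosswise.

Request:
carry_out:
  offset:
    - [41, -29, 0]
    - [37, -34, 0]
    - [32, -38, 0]
    - [27, -42, 0]
    - [21, -45, 0]
    - [15, -48, 0]
    - [9, -49, 0]
    - [0, 0, 0]
  twist: [7.3, 7.3, 7.3, 7.3, 7.3, 7.3, 7.2, 0]

```text
clock: 19.9
eef_pos: [0.4672, -0.0212, 0.1456]
tcp_rot: [-3.132, -0.225, 0.006]
ft_force: [0.6, -0.7, -0.5]
finger_gap: 0.011
```

Run:
```python
from h import *
info(); f=cam("wrist"); cv2.imwrite("pics/w11.png",f["color"]); p,M,st=pose()
for dz in (.046,.048,.050): q=fit(f,"lid_c",p[:2],p[2]-dz); print(dz,q-p[:2])
plan([.4694,-.0245,.15],8)
g=cam("side"); cv2.imwrite("pics/s11.png",cv2.resize(g["color"][180:340,260:460],None,fx=4,fy=3.75,interpolation=cv2.INTER_CUBIC))
```

```text
t 19.9 tcp [ 0.4672 -0.0212  0.1456] x-yaw 8.23 z [-0.004  0.001 -1.   ] gap 11.0 F [ 0.6 -0.7 -0.5] q [-0.22  0.16 -0.37  1.05  0.    2.78]
lid_c fit [ 0.4782 -0.0207] 1-IoU 0.156 area 17117
0.046 [0.0101 0.0022]
lid_c fit [ 0.4776 -0.0207] 1-IoU 0.154 area 17117
0.048 [0.0095 0.0022]
lid_c fit [ 0.4765 -0.0207] 1-IoU 0.154 area 17117
0.05 [0.0084 0.0021]
offset [[1.1, 1.8, -4.1]] twist [np.float64(0.2)] end [ 0.4694 -0.0245  0.15  ] yaw 8.0
```

View pics/w11.png

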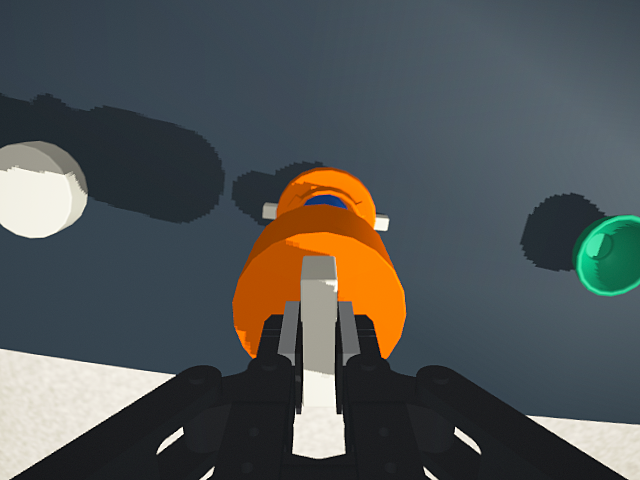

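View pics/s11.png

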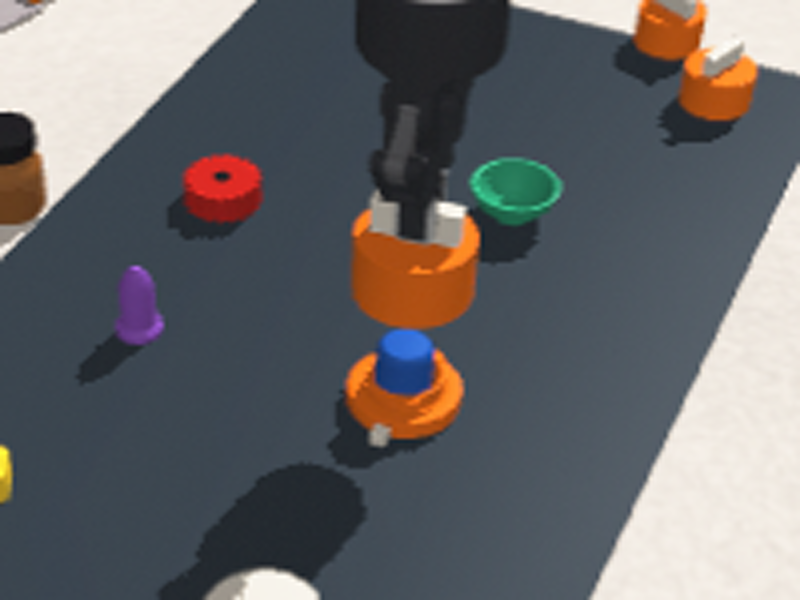

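Run:
```python
from h import *
p,M,st=pose(); info()
g=cam("side")
for dz in (.046,.048,.050): q=fit(g,"lid_c",p[:2],p[2]-dz); print(dz,q-p[:2])
fit(g,"base",[.4694,-.0245])
```

```text
t 20.0 tcp [ 0.4687 -0.024   0.1461] x-yaw 8.1 z [-0.002 -0.    -1.   ] gap 10.7 F [-0.  -0.1  0. ] q [-0.22  0.16 -0.37  1.04 -0.    2.78]
lid_c fit [ 0.4671 -0.02  ] 1-IoU 0.102 area 707
0.046 [-0.0016  0.004 ]
lid_c fit [ 0.4674 -0.0222] 1-IoU 0.103 area 707
0.048 [-0.0013  0.0017]
lid_c fit [ 0.4683 -0.0241] 1-IoU 0.102 area 707
0.05 [-0.0004 -0.0001]
base fit [ 0.4687 -0.0245] 1-IoU 0.082 area 395
```

Request:
carry_out:
  offset:
    - [0.4, 0.5, 20]
    - [0, 0, 20]
    - [0, 0, 15]
    - [0, 0, 12]
    - [0, 0, 0]
    - [0, 0, 0]
  twist: [0, 0, 0, 0, 0, 0]

```text
clock: 20.8
eef_pos: [0.4704, -0.025, 0.0807]
tcp_rot: [3.134, 0.218, 0.001]
ft_force: [0.2, 0.2, -0.3]
finger_gap: 0.0107
```

Run:
```python
from h import *
info()
f=cam("wrist"); cv2.imwrite("pics/w12.png",f["color"])
g=cam("side"); cv2.imwrite("pics/s12.png",cv2.resize(g["color"][200:320,300:420],None,fx=5,fy=5,interpolation=cv2.INTER_CUBIC))
```

```text
t 20.8 tcp [ 0.4704 -0.025   0.0807] x-yaw 7.95 z [ 0.001 -0.    -1.   ] gap 10.7 F [ 0.2  0.2 -0.3] q [-0.22  0.22 -0.47  0.88 -0.    2.78]
```

View pics/w12.png

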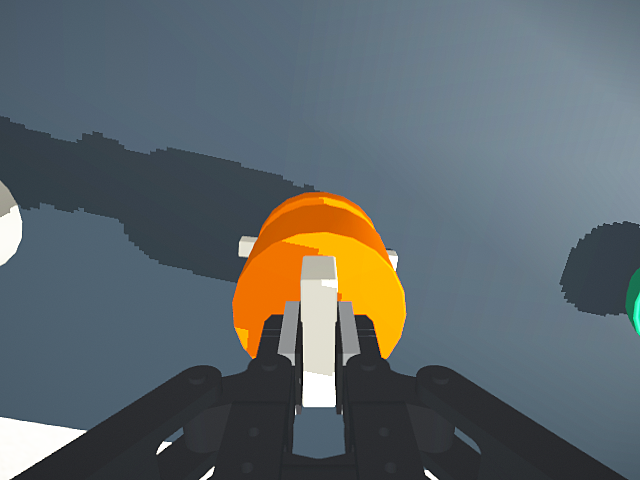

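View pics/s12.png

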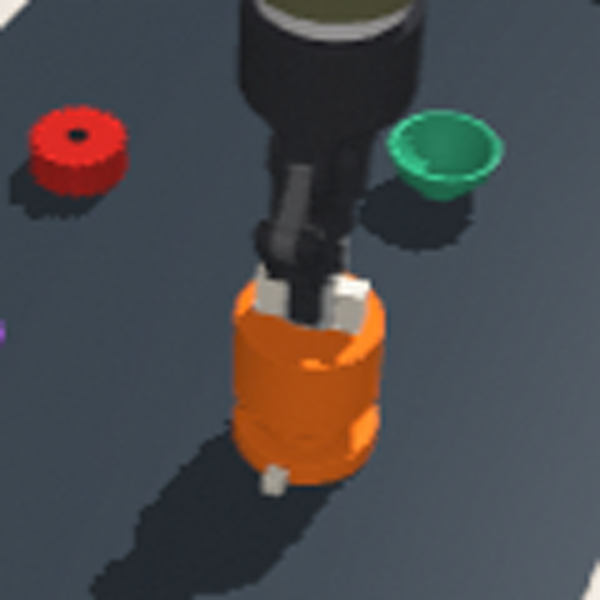

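Ears straddle the lid evenly (245 and 392 px); continue down slowly.

Request:
carry_out:
  offset:
    - [-1, -0.3, 4]
    - [0, 0, 4]
    - [0, 0, 4]
    - [0, 0, 0]
  twist: [0, 0, 0, 0]

```text
clock: 21.4
eef_pos: [0.4686, -0.0245, 0.0678]
tcp_rot: [-3.134, -0.218, 0.001]
ft_force: [-0.6, -0.4, -0.8]
finger_gap: 0.0104
```

Request:
carry_out:
  offset:
    - [0, 0, 2]
    - [0, 0, 2]
    - [0, 0, 0]
  twist: [0, 0, 0]

```text
clock: 21.78
eef_pos: [0.4688, -0.0246, 0.0641]
tcp_rot: [3.134, 0.218, -0.0]
ft_force: [-1.0, 0.1, -0.6]
finger_gap: 0.0113
```

Request:
carry_out:
  offset:
    - [0, 0, 1]
    - [0, 0, 1]
    - [0, 0, 0]
  twist: [0, 0, 0]

```text
clock: 22.15
eef_pos: [0.4689, -0.0246, 0.0622]
tcp_rot: [3.134, 0.218, -0.0]
ft_force: [-0.3, 0.6, -0.7]
finger_gap: 0.0111
```

Request:
carry_out:
  offset:
    - [0, 0, 1]
    - [0, 0, 1]
    - [0, 0, 0]
  twist: [0, 0, 0]

```text
clock: 22.52
eef_pos: [0.4691, -0.0248, 0.0619]
tcp_rot: [3.133, 0.218, 0.001]
ft_force: [-4.5, 0.1, 14.7]
finger_gap: 0.0109
```

Seated on the shoulder (14.7 N at z 0.062). Back off the pressing slightly and twist a quarter turn.

Request:
carry_out:
  offset:
    - [0, 0, -1.2]
    - [0, 0, 0]
    - [0, 0, 0]
    - [0, 0, 0]
    - [0, 0, 0]
    - [0, 0, 0]
    - [0, 0, 0]
    - [0, 0, 0]
  twist: [0, -6, -6, -6, -6, -6, -6, -6]

```text
clock: 23.52
eef_pos: [0.4697, -0.0246, 0.062]
tcp_rot: [2.845, 1.331, 0.002]
ft_force: [0.3, -1.1, 3.9]
finger_gap: 0.0106
```

Request:
carry_out:
  offset:
    - [0, 0, 0]
    - [0, 0, 0]
    - [0, 0, 0]
    - [0, 0, 0]
    - [0, 0, 0]
    - [0, 0, 0]
    - [0, 0, 0]
    - [0, 0, 0]
  twist: [-6, -6, -6, -6, -6, -6, -6, 0]

```text
clock: 24.52
eef_pos: [0.4696, -0.0248, 0.062]
tcp_rot: [2.183, 2.257, 0.001]
ft_force: [-0.5, 1.1, 5.4]
finger_gap: 0.011
```

Run:
```python
from h import *
info()
f=cam("wrist"); cv2.imwrite("pics/w13.png",f["color"])
```

```text
t 24.52 tcp [ 0.4696 -0.0248  0.062 ] x-yaw 91.9 z [ 0.001 -0.    -1.   ] gap 11.0 F [-0.5  1.1  5.4] q [-0.22  0.24 -0.5   0.83 -0.    1.31]
```

View pics/w13.png

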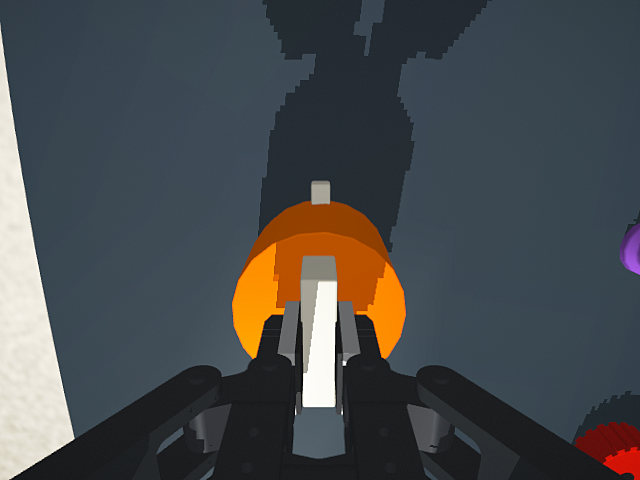

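Bar (319) lines up with the ear (320,190). Release and rise.

Request:
carry_out:
  offset:
    - [0, 0, 0]
    - [0, 0, 0]
    - [0, 0, 0]
    - [0, 0, -20]
    - [0, 0, -40]
    - [0, 0, -40]
    - [0, 0, -40]
    - [0, 0, 0]
  twist: [0, 0, 0, 0, 0, 0, 0, 0]
  claw: 60

```text
clock: 25.58
eef_pos: [0.471, -0.0251, 0.2045]
tcp_rot: [2.18, 2.255, 0.005]
ft_force: [0.5, 0.3, -0.2]
finger_gap: 0.06
```

Run:
```python
from h import *
info()
f=cam("wrist"); cv2.imwrite("pics/w14.png",f["color"])
fit(f,"lid_c",[.4694,-.0245],.014)
fit(f,"gear_c",[.6585,-.1515])
fit(cam("side"),"lid_c",[.4694,-.0245],.014)
```

```text
t 25.57 tcp [ 0.471  -0.0251  0.2045] x-yaw 91.94 z [ 0.006 -0.001 -1.   ] gap 60.0 F [ 0.5  0.3 -0.2] q [-0.22  0.12 -0.27  1.18 -0.    1.31]
lid_c fit [ 0.4682 -0.0231] 1-IoU 0.013 area 6094
gear_c fit [ 0.6573 -0.1516] 1-IoU 0.014 area 2752
lid_c fit [ 0.4652 -0.0134] 1-IoU 0.114 area 828
```

View pics/w14.png

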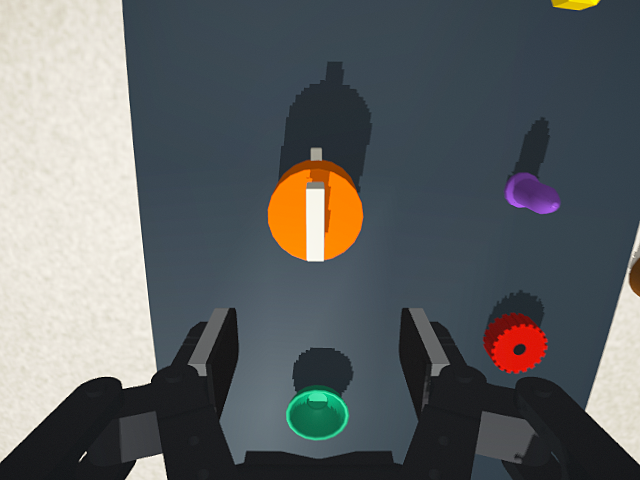

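Lid seated with bar in line with the ears. Now the gear.

Run:
```python
from h import *
plan([.658,-.1516,.12],92)
```

```text
offset [[-27.0, 37.0, 16.0], [-27.0, 37.0, 16.0], [-26.0, 37.0, 16.0], [-27.0, 37.0, 17.0], [-26.0, 37.0, 16.0]] twist [np.float64(-0.0), np.float64(-0.0), np.float64(-0.0), np.float64(-0.0), np.float64(-0.0)] end [ 0.6583 -0.1513  0.1203] yaw 91.94
```

Request:
carry_out:
  offset:
    - [-27, 37, 16]
    - [-27, 37, 16]
    - [-26, 37, 16]
    - [-27, 37, 17]
    - [-26, 37, 16]
    - [0, 0, 0]
    - [0, 0, 0]
  twist: [0, 0, 0, 0, 0, 0, 0]
  claw: 85

```text
clock: 26.55
eef_pos: [0.6568, -0.1506, 0.1185]
tcp_rot: [-2.181, -2.256, 0.003]
ft_force: [0.3, 0.9, 0.6]
finger_gap: 0.0852
```

Run:
```python
from h import *
info()
f=cam("wrist"); cv2.imwrite("pics/w15.png",f["color"])
p=fit(f,"gear_c",[.658,-.1516]); plan([*p,.006],92,4)
```

```text
t 26.55 tcp [ 0.6568 -0.1506  0.1185] x-yaw 91.94 z [-0.004  0.001 -1.   ] gap 85.2 F [0.3 0.9 0.6] q [-0.34  0.56  0.14  1.16  0.    1.19]
gear_c fit [ 0.6582 -0.1521] 1-IoU 0.01 area 5634
offset [[-0.0, 0.0, 28.0], [-1.0, 0.0, 29.0], [-0.0, 1.0, 28.0], [-1.0, 0.0, 29.0]] twist [np.float64(-0.0), np.float64(-0.0), np.float64(-0.0), np.float64(-0.0)] end [ 0.6581 -0.1524  0.0057] yaw 91.97
```

View pics/w15.png

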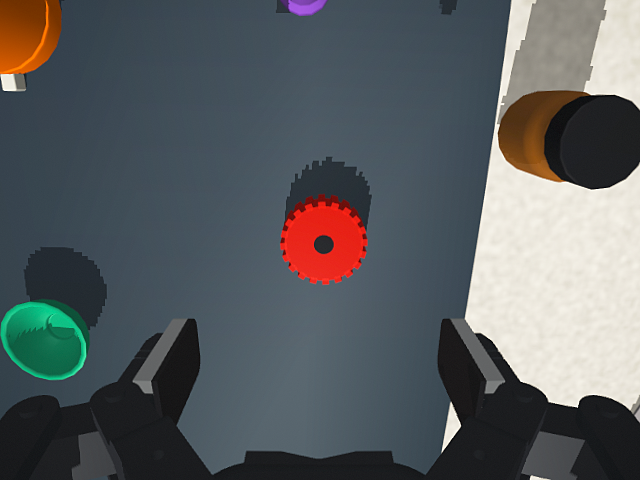

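Gear at (324,243), centred. Descend and grip.

Request:
carry_out:
  offset:
    - [-1.4, 0.8, 30]
    - [0, 0, 30]
    - [0, 0, 30]
    - [0, 0, 16]
    - [0, 0, 5]
    - [0, 0, 0]
  twist: [0, 0, 0, 0, 0, 0]

```text
clock: 27.35
eef_pos: [0.6595, -0.1526, 0.0104]
tcp_rot: [2.182, 2.258, 0.001]
ft_force: [1.4, -0.0, 0.8]
finger_gap: 0.0849
```

Request:
carry_out:
  offset:
    - [0, 0, 0]
    - [0, 0, 0]
    - [0, 0, 0]
    - [0, 0, 0]
    - [0, 0, 0]
  twist: [0, 0, 0, 0, 0]
  claw: 35
  newtons: 40

```text
clock: 27.98
eef_pos: [0.6602, -0.153, 0.011]
tcp_rot: [2.182, 2.257, 0.001]
ft_force: [-0.6, 0.6, 5.6]
finger_gap: 0.0497
```

Request:
carry_out:
  offset:
    - [0, 0, -20]
    - [0, 0, -30]
    - [0, 0, -30]
    - [0, 0, 0]
  twist: [0, 0, 0, 0]

```text
clock: 28.48
eef_pos: [0.6612, -0.1534, 0.0925]
tcp_rot: [2.18, 2.255, 0.004]
ft_force: [-0.3, -0.5, -0.5]
finger_gap: 0.0498
```

Run:
```python
from h import *
info()
f=cam("wrist"); cv2.imwrite("pics/w16.png",f["color"]); p,M,st=pose()
for dz in (.0,.005,.01):
  q=fit(f,"gear_c",p[:2],p[2]-dz); print(dz,q-p[:2])
plan([.473,-.1245,.085],92)
```

```text
t 28.48 tcp [ 0.6612 -0.1534  0.0925] x-yaw 91.95 z [ 0.005 -0.002 -1.   ] gap 49.8 F [-0.3 -0.5 -0.5] q [-0.35  0.57  0.1   1.1  -0.    1.19]
gear_c fit [ 0.6596 -0.1493] 1-IoU 0.126 area 15529
0.0 [-0.0005  0.0036]
gear_c fit [ 0.6598 -0.151 ] 1-IoU 0.062 area 15529
0.005 [-0.0003  0.0019]
gear_c fit [ 0.66   -0.1529] 1-IoU 0.013 area 15529
0.01 [-0.0001  0.    ]
offset [[9.0, -47.0, 1.0], [9.0, -46.0, 2.0], [8.0, -47.0, 1.0], [9.0, -46.0, 2.0]] twist [np.float64(-0.0), np.float64(-0.0), np.float64(-0.0), np.float64(-0.0)] end [ 0.473  -0.1243  0.0846] yaw 91.95
```

View pics/w16.png

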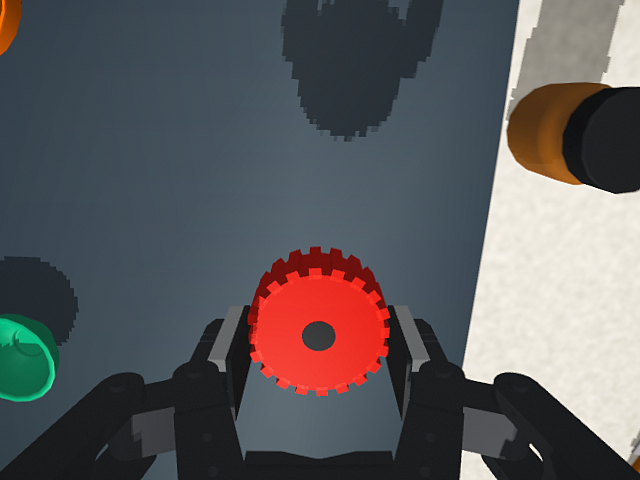

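Request:
carry_out:
  offset:
    - [9, -47, 0]
    - [9, -46, 0]
    - [8, -47, 1]
    - [9, -46, 2]
    - [0, 0, 0]
    - [0, 0, 0]
  twist: [0, 0, 0, 0, 0, 0]

```text
clock: 29.28
eef_pos: [0.4723, -0.1241, 0.086]
tcp_rot: [2.183, 2.259, 0.0]
ft_force: [1.1, -0.0, 0.0]
finger_gap: 0.0497
```

Run:
```python
from h import *
info()
p,M,st=pose()
f=cam("wrist"); q=fit(f,"gear_c",p[:2],p[2]-.011); print(q-p[:2])
plan([.473,-.1245,.014],92,3)
```

```text
t 29.27 tcp [ 0.4723 -0.1241  0.086 ] x-yaw 91.94 z [ 0. -0. -1.] gap 49.7 F [ 1.1 -0.   0. ] q [-0.42  0.24 -0.42  0.9  -0.    1.12]
gear_c fit [ 0.471  -0.1231] 1-IoU 0.014 area 15527
[-0.0013  0.001 ]
offset [[-0.0, -0.0, 24.0], [-0.0, -0.0, 24.0], [-0.0, -0.0, 24.0]] twist [np.float64(-0.0), np.float64(-0.0), np.float64(-0.0)] end [ 0.4731 -0.1243  0.0143] yaw 91.95
```

Request:
carry_out:
  offset:
    - [1.0, 1.3, 24]
    - [0, 0, 24]
    - [0, 0, 16]
    - [0, 0, 8]
    - [0, 0, 0]
  twist: [0, 0, 0, 0, 0]

```text
clock: 29.95
eef_pos: [0.4738, -0.123, 0.014]
tcp_rot: [-2.183, -2.259, 0.0]
ft_force: [-0.6, -0.6, -0.6]
finger_gap: 0.0505
```

Request:
carry_out:
  offset:
    - [0, 0, 1.5]
    - [0, 0, 1]
    - [0, 0, 0]
  twist: [0, 0, 0]

```text
clock: 30.32
eef_pos: [0.4737, -0.123, 0.0124]
tcp_rot: [2.183, 2.258, 0.0]
ft_force: [-0.3, -0.0, -0.5]
finger_gap: 0.0498
```

Request:
carry_out:
  offset:
    - [0, 0, 1]
    - [0, 0, 0.8]
    - [0, 0, 0]
  twist: [0, 0, 0]

```text
clock: 30.7
eef_pos: [0.4736, -0.123, 0.011]
tcp_rot: [2.183, 2.258, 0.0]
ft_force: [-2.7, 0.7, 7.2]
finger_gap: 0.0496
```

Request:
carry_out:
  offset:
    - [0, 0, 0]
    - [0, 0, 0]
    - [0, 0, 0]
    - [0, 0, 0]
    - [0, 0, -20]
    - [0, 0, -40]
    - [0, 0, -50]
    - [0, 0, -60]
  twist: [0, 0, 0, 0, 0, 0, 0, 0]
  claw: 85

```text
clock: 31.7
eef_pos: [0.4726, -0.1226, 0.181]
tcp_rot: [-2.182, -2.258, 0.001]
ft_force: [1.0, -0.6, -0.3]
finger_gap: 0.0848
```

Run:
```python
from h import *
info()
f=cam("wrist"); cv2.imwrite("pics/w17.png",f["color"])
fit(f,"gear_c",[.473,-.1245]); fit(f,"bowl",[.476,-.224])
g=cam("side"); fit(g,"gear_c",[.473,-.1245])
plan([.642,-.0102,.15],92)
```

```text
t 31.7 tcp [ 0.4726 -0.1226  0.181 ] x-yaw 91.95 z [-0.002  0.001 -1.   ] gap 84.8 F [ 1.  -0.6 -0.3] q [-0.42  0.17 -0.27  1.14 -0.    1.12]
gear_c fit [ 0.4725 -0.123 ] 1-IoU 0.05 area 3896
bowl fit [ 0.4769 -0.2272] 1-IoU 0.109 area 4357
gear_c fit [ 0.4721 -0.1235] 1-IoU 0.155 area 270
offset [[27.0, 42.0, 9.0], [27.0, 42.0, 9.0], [27.0, 42.0, 9.0], [28.0, 43.0, 10.0]] twist [np.float64(-0.0), np.float64(-0.0), np.float64(-0.0), np.float64(-0.0)] end [ 0.6422 -0.0098  0.1498] yaw 91.96
```

View pics/w17.png

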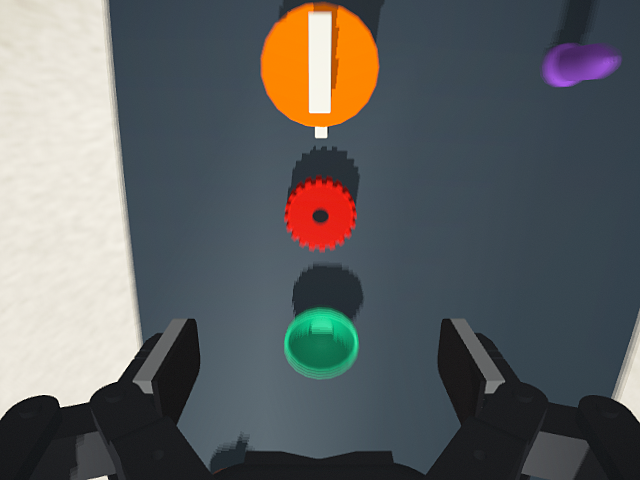

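Gear lies at (320,216) between lid and bowl. Now the rocket.

Request:
carry_out:
  offset:
    - [27, 42, 9]
    - [27, 42, 9]
    - [27, 42, 9]
    - [28, 43, 10]
    - [0, 0, 0]
    - [0, 0, 0]
  twist: [0, 0, 0, 0, 0, 0]
  claw: 55

```text
clock: 32.55
eef_pos: [0.6378, -0.0081, 0.1422]
tcp_rot: [-2.182, -2.258, 0.002]
ft_force: [0.4, -0.6, 0.6]
finger_gap: 0.0551
```

Run:
```python
from h import *
info()
f=cam("wrist"); cv2.imwrite("pics/w18.png",f["color"])
p=fit(f,"rocket_c",[.642,-.0102]); plan([*p,.016],92,4)
```

```text
t 32.55 tcp [ 0.6378 -0.0081  0.1422] x-yaw 91.98 z [-0.002 -0.    -1.   ] gap 55.1 F [ 0.4 -0.6  0.6] q [-0.14  0.47  0.06  1.16 -0.    1.4 ]
rocket_c fit [ 0.6422 -0.01  ] 1-IoU 0.014 area 1885
offset [[-0.0, 1.0, 32.0], [-1.0, 1.0, 32.0], [-0.0, 1.0, 31.0], [-1.0, 2.0, 32.0]] twist [np.float64(-0.0), np.float64(-0.0), np.float64(-0.0), np.float64(-0.0)] end [ 0.6427 -0.0104  0.0158] yaw 91.94
```

View pics/w18.png

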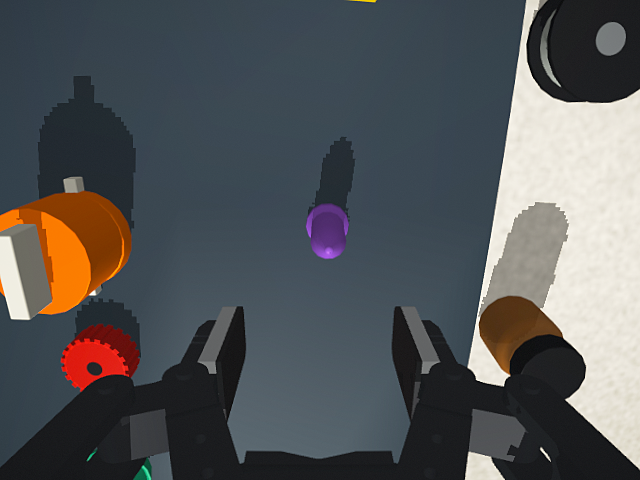

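Rocket at (328,232), upright. Descend and grip.

Request:
carry_out:
  offset:
    - [-2, 4.3, 32]
    - [0, 0, 32]
    - [0, 0, 32]
    - [0, 0, 22]
    - [0, 0, 8]
    - [0, 0, 0]
  twist: [0, 0, 0, 0, 0, 0]

```text
clock: 33.35
eef_pos: [0.6425, -0.0107, 0.0177]
tcp_rot: [2.184, 2.258, -0.0]
ft_force: [0.3, -0.2, 0.1]
finger_gap: 0.0549
```

Request:
carry_out:
  offset:
    - [0, 0, 0]
    - [0, 0, 0]
    - [0, 0, 0]
    - [0, 0, 0]
    - [0, 0, 0]
  twist: [0, 0, 0, 0, 0]
  claw: 12
  newtons: 30

```text
clock: 33.98
eef_pos: [0.6439, -0.0103, 0.0186]
tcp_rot: [2.182, 2.257, 0.002]
ft_force: [-0.2, -0.5, 6.0]
finger_gap: 0.0203
```

Request:
carry_out:
  offset:
    - [0, 0, -20]
    - [0, 0, -40]
    - [0, 0, -50]
    - [0, 0, 0]
  twist: [0, 0, 0, 0]

```text
clock: 34.48
eef_pos: [0.6462, -0.0104, 0.1324]
tcp_rot: [2.178, 2.254, 0.008]
ft_force: [1.0, -0.0, -0.5]
finger_gap: 0.0206
```

Run:
```python
from h import *
info()
f=cam("wrist"); cv2.imwrite("pics/w19.png",f["color"]); p,M,st=pose()
for dz in (.015,.018,.021):
  q=fit(f,"rocket_c",p[:2],p[2]-dz); print(dz,q-p[:2])
plan([.473,-.1235,.13],92)
```

```text
t 34.48 tcp [ 0.6462 -0.0104  0.1324] x-yaw 91.97 z [ 0.009 -0.001 -1.   ] gap 20.6 F [ 1.  -0.  -0.5] q [-0.14  0.48  0.06  1.13 -0.    1.4 ]
rocket_c fit [ 0.6449 -0.0099] 1-IoU 0.051 area 6719
0.015 [0.0003 0.0003]
rocket_c fit [ 0.645  -0.0112] 1-IoU 0.058 area 6719
0.018 [ 0.0004 -0.001 ]
rocket_c fit [ 0.645  -0.0138] 1-IoU 0.082 area 6719
0.021 [ 0.0004 -0.0036]
offset [[-27.0, -44.0, -0.0], [-27.0, -44.0, -0.0], [-27.0, -44.0, -0.0], [-26.0, -43.0, -0.0]] twist [np.float64(-0.0), np.float64(-0.0), np.float64(-0.0), np.float64(-0.0)] end [ 0.4734 -0.1231  0.1297] yaw 91.97
```

View pics/w19.png

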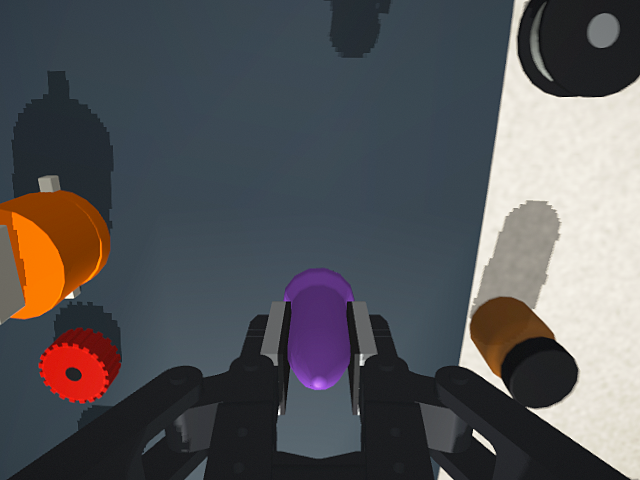

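Rocket held upright. Carry it above the gear.

Request:
carry_out:
  offset:
    - [-27, -44, 0]
    - [-27, -44, 0]
    - [-27, -44, 0]
    - [-26, -42, 0]
    - [0, 0, 0]
    - [0, 0, 0]
  twist: [0, 0, 0, 0, 0, 0]

```text
clock: 35.28
eef_pos: [0.4726, -0.1229, 0.1265]
tcp_rot: [-2.183, -2.258, -0.0]
ft_force: [-0.3, -0.1, -0.3]
finger_gap: 0.0208
```

Run:
```python
from h import *
info(); p,M,st=pose()
f=cam("wrist"); cv2.imwrite("pics/w20.png",f["color"])
q=fit(f,"rocket_c",p[:2],p[2]-.017); print(q-p[:2]); g=fit(f,"gear_c",[.473,-.1235])
plan([*([.4727,-.1233]),.042],92,3)
```

```text
t 35.27 tcp [ 0.4726 -0.1229  0.1265] x-yaw 91.92 z [-0.  0. -1.] gap 20.8 F [-0.3 -0.1 -0.3] q [-0.42  0.21 -0.36  1.    0.    1.12]
rocket_c fit [ 0.4713 -0.1223] 1-IoU 0.048 area 6672
[-0.0014  0.0005]
gear_c fit [ 0.4725 -0.1221] 1-IoU 0.025 area 5194
offset [[-0.0, -0.0, 28.0], [-0.0, -0.0, 28.0], [-1.0, -0.0, 29.0]] twist [np.float64(-0.0), np.float64(-0.0), np.float64(-0.0)] end [ 0.4732 -0.1237  0.0417] yaw 91.97
```

View pics/w20.png

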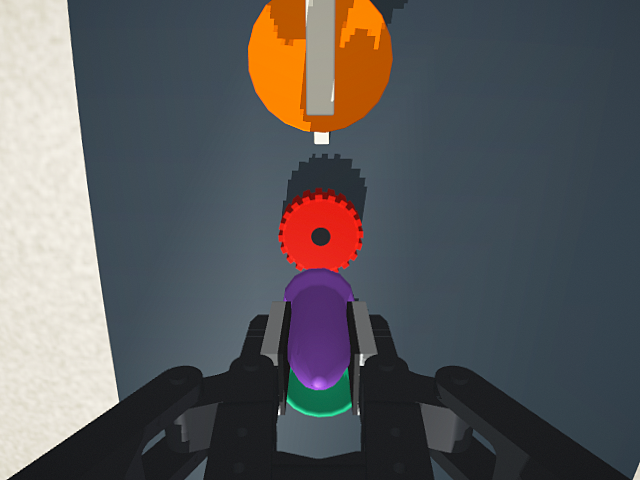

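Request:
carry_out:
  offset:
    - [0, 1.2, 28]
    - [0, 0, 28]
    - [0, 0, 20]
    - [0, 0, 6]
    - [0, 0, 0]
  twist: [0, 0, 0, 0, 0]

```text
clock: 35.95
eef_pos: [0.4743, -0.1224, 0.0449]
tcp_rot: [-2.182, -2.26, 0.0]
ft_force: [-0.6, -0.5, 0.2]
finger_gap: 0.0207
```

Request:
carry_out:
  offset:
    - [0, 0, 1.5]
    - [0, 0, 1.5]
    - [0, 0, 0]
  twist: [0, 0, 0]

```text
clock: 36.33
eef_pos: [0.4741, -0.123, 0.0425]
tcp_rot: [2.183, 2.258, 0.0]
ft_force: [-0.2, -1.3, 0.0]
finger_gap: 0.0207
```

Request:
carry_out:
  offset:
    - [0, 0, 1]
    - [0, 0, 1]
    - [0, 0, 0]
  twist: [0, 0, 0]

```text
clock: 36.7
eef_pos: [0.474, -0.123, 0.0406]
tcp_rot: [2.183, 2.259, -0.0]
ft_force: [-1.7, -0.1, 4.3]
finger_gap: 0.0208
```

Run:
```python
from h import *
info()
g=cam("side"); cv2.imwrite("pics/s20.png",cv2.resize(g["color"][180:300,300:420],None,fx=5,fy=5,interpolation=cv2.INTER_CUBIC))
```

```text
t 36.7 tcp [ 0.474  -0.123   0.0406] x-yaw 91.95 z [ 0. -0. -1.] gap 20.8 F [-1.7 -0.1  4.3] q [-0.42  0.3  -0.48  0.79 -0.    1.12]
```

View pics/s20.png

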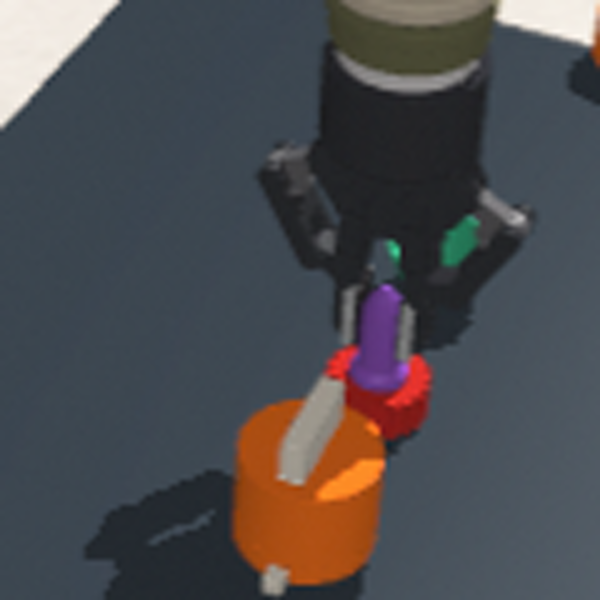

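The rocket's foot touches the gear (4.3 N), centred. Release and rise.

Request:
carry_out:
  offset:
    - [0, 0, -0.4]
    - [0, 0, 0]
    - [0, 0, 0]
    - [0, 0, 0]
    - [0, 0, -20]
    - [0, 0, -40]
    - [0, 0, -50]
    - [0, 0, -30]
  twist: [0, 0, 0, 0, 0, 0, 0, 0]
  claw: 60

```text
clock: 37.75
eef_pos: [0.4747, -0.1232, 0.1831]
tcp_rot: [2.181, 2.257, 0.001]
ft_force: [0.9, 0.3, -0.1]
finger_gap: 0.0598
```

Run:
```python
from h import *
info()
f=cam("wrist"); cv2.imwrite("pics/w21.png",f["color"]); 
fit(f,"rocket_c",[.473,-.1235],.022); fit(f,"gear_c",[.473,-.1235])
plan([.6557,.1503,.15],92)
```

```text
t 37.75 tcp [ 0.4747 -0.1232  0.1831] x-yaw 91.96 z [ 0.003 -0.001 -1.   ] gap 59.8 F [ 0.9  0.3 -0.1] q [-0.42  0.17 -0.26  1.14 -0.    1.12]
rocket_c fit [ 0.4726 -0.1234] 1-IoU 0.021 area 1595
gear_c fit [ 0.4723 -0.1224] 1-IoU 0.032 area 2264
offset [[45.0, 31.0, 6.0], [45.0, 32.0, 6.0], [44.0, 31.0, 6.0], [45.0, 32.0, 6.0], [44.0, 31.0, 6.0], [45.0, 32.0, 6.0]] twist [np.float64(-0.0), np.float64(-0.0), np.float64(-0.0), np.float64(-0.0), np.float64(-0.0), np.float64(-0.0)] end [0.656  0.1504 0.1504] yaw 91.96
```

View pics/w21.png

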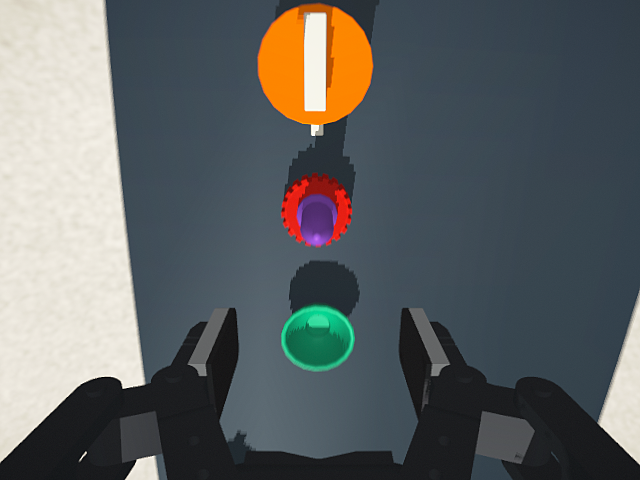

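Rocket stands upright mid-gear (317,215). Now the nut.

Request:
carry_out:
  offset:
    - [45, 31, 6]
    - [45, 32, 6]
    - [44, 31, 6]
    - [45, 32, 6]
    - [44, 31, 6]
    - [45, 32, 6]
    - [0, 0, 0]
    - [0, 0, 0]
  twist: [0, 0, 0, 0, 0, 0, 0, 0]

```text
clock: 38.8
eef_pos: [0.653, 0.1513, 0.1437]
tcp_rot: [-2.182, -2.259, 0.003]
ft_force: [-0.3, -0.6, -0.1]
finger_gap: 0.0599
```

Run:
```python
from h import *
info()
f=cam("wrist"); cv2.imwrite("pics/w22.png",f["color"])
# silhouette fit of hexagonal prism with yaw
import h as hh
best=None
for a in range(0,60,5):
    th=np.radians(a)+np.arange(6)*np.pi/3+np.pi/6   # corners; flats normals at a+k*60
    V=np.c_[.02078*np.cos(th),.02078*np.sin(th)]
    hh.MOD["nut_c"]=np.r_[np.c_[V,np.zeros(6)],np.c_[V,np.full(6,.022)]]
    print(a,end=" "); fit(f,"nut_c",[.6557,.1503])
```

```text
t 38.8 tcp [0.653  0.1513 0.1437] x-yaw 91.98 z [-0.002 -0.001 -1.   ] gap 59.9 F [-0.3 -0.6 -0.1] q [ 0.11  0.53  0.17  1.21 -0.    1.64]
0 nut_c fit [0.6555 0.1493] 1-IoU 0.124 area 2296
5 nut_c fit [0.6557 0.1493] 1-IoU 0.118 area 2296
10 nut_c fit [0.6559 0.1492] 1-IoU 0.106 area 2296
15 nut_c fit [0.6558 0.1494] 1-IoU 0.089 area 2296
20 nut_c fit [0.6559 0.1494] 1-IoU 0.065 area 2296
25 nut_c fit [0.6559 0.1495] 1-IoU 0.042 area 2296
30 nut_c fit [0.6558 0.1496] 1-IoU 0.034 area 2296
35 nut_c fit [0.6555 0.1495] 1-IoU 0.055 area 2296
40 nut_c fit [0.6555 0.1494] 1-IoU 0.081 area 2296
45 nut_c fit [0.6554 0.1493] 1-IoU 0.102 area 2296
50 nut_c fit [0.6553 0.1494] 1-IoU 0.117 area 2296
55 nut_c fit [0.6555 0.1495] 1-IoU 0.124 area 2296
```

View pics/w22.png

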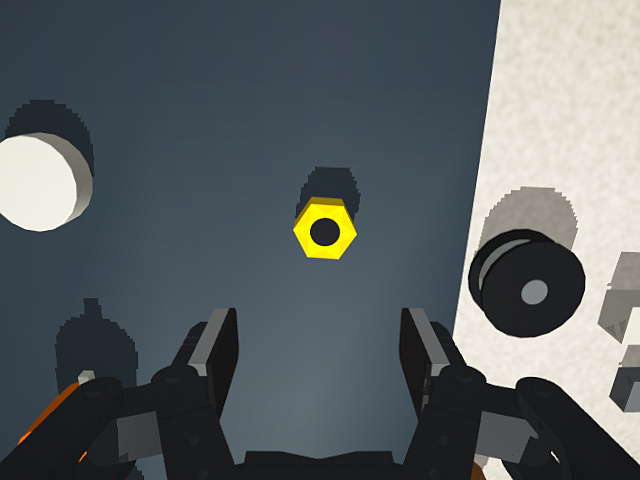

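Request:
carry_out:
  offset:
    - [0, 0, 0]
    - [0, 0, 0]
    - [0, 0, 0]
    - [0, 0, 0]
  twist: [-9, -9, -9, 0]

```text
clock: 39.35
eef_pos: [0.6533, 0.1499, 0.1454]
tcp_rot: [1.6, 2.703, 0.0]
ft_force: [0.2, -0.3, -0.7]
finger_gap: 0.0595
```

Run:
```python
from h import *
import h as hh
info()
f=cam("wrist"); cv2.imwrite("pics/w23.png",f["color"])
for a in (26,28,30,32):
    th=np.radians(a)+np.arange(6)*np.pi/3+np.pi/6
    V=np.c_[.02078*np.cos(th),.02078*np.sin(th)]
    hh.MOD["nut_c"]=np.r_[np.c_[V,np.zeros(6)],np.c_[V,np.full(6,.022)]]
    print(a,end=" "); p=fit(f,"nut_c",[.6557,.1503])
plan([*p,.010],119,1)
```

```text
t 39.35 tcp [0.6533 0.1499 0.1454] x-yaw 118.75 z [ 0.001 -0.    -1.   ] gap 59.5 F [ 0.2 -0.3 -0.7] q [ 0.11  0.53  0.17  1.21 -0.    1.18]
26 nut_c fit [0.6557 0.1498] 1-IoU 0.037 area 2269
28 nut_c fit [0.6555 0.1502] 1-IoU 0.034 area 2269
30 nut_c fit [0.6557 0.1498] 1-IoU 0.034 area 2269
32 nut_c fit [0.6558 0.15  ] 1-IoU 0.043 area 2269
offset [[-1.2, 2.0, 135.3]] twist [np.float64(-0.3)] end [0.6557 0.15   0.01  ] yaw 118.99
```

View pics/w23.png

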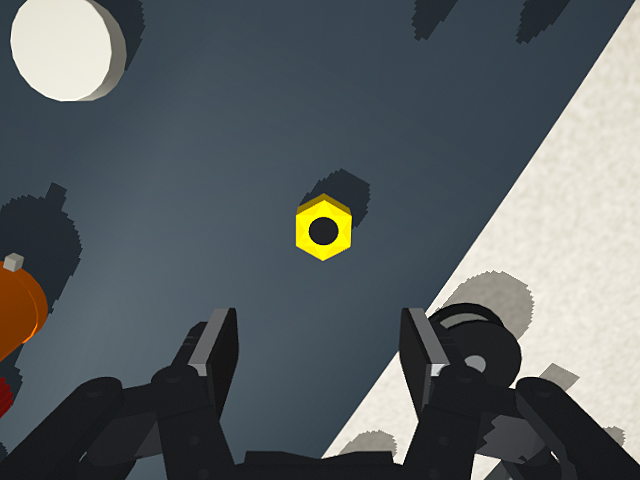

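Nut flats (x 297 and 352) face the jaws. Descend and grip.

Request:
carry_out:
  offset:
    - [-1.2, 2, 35]
    - [0, 0, 35]
    - [0, 0, 35]
    - [0, 0, 20]
    - [0, 0, 9.5]
    - [0, 0, 0]
  twist: [0, 0, 0, 0, 0, 0]

```text
clock: 40.15
eef_pos: [0.6557, 0.1509, 0.0099]
tcp_rot: [-1.597, -2.705, 0.001]
ft_force: [-0.0, -0.2, -0.1]
finger_gap: 0.0599
```

Request:
carry_out:
  offset:
    - [0, 0, 0]
    - [0, 0, 0]
    - [0, 0, 0]
    - [0, 0, 0]
    - [0, 0, 0]
  twist: [0, 0, 0, 0, 0]
  claw: 25
  newtons: 35

```text
clock: 40.78
eef_pos: [0.6572, 0.1514, 0.0117]
tcp_rot: [1.594, 2.704, 0.002]
ft_force: [-0.4, -0.6, 7.2]
finger_gap: 0.035
```

Request:
carry_out:
  offset:
    - [0, 0, -20]
    - [0, 0, -40]
    - [0, 0, -30]
    - [0, 0, 0]
  twist: [0, 0, 0, 0]

```text
clock: 41.28
eef_pos: [0.658, 0.1516, 0.1032]
tcp_rot: [1.593, 2.702, 0.005]
ft_force: [0.1, 0.2, -0.6]
finger_gap: 0.0351
```

Run:
```python
from h import *
info()
f=cam("wrist"); cv2.imwrite("pics/w24.png",f["color"])
plan([.4626,.1752,.10],119)
```

```text
t 41.27 tcp [0.658  0.1516 0.1032] x-yaw 118.95 z [ 0.006  0.001 -1.   ] gap 35.1 F [ 0.1  0.2 -0.6] q [ 0.11  0.56  0.11  1.11 -0.    1.17]
offset [[29.0, -40.0, 0.0], [29.0, -39.0, 0.0], [28.0, -40.0, 1.0], [29.0, -39.0, 0.0]] twist [np.float64(-0.0), np.float64(-0.0), np.float64(-0.0), np.float64(-0.0)] end [0.4628 0.1756 0.1001] yaw 118.96
```

View pics/w24.png

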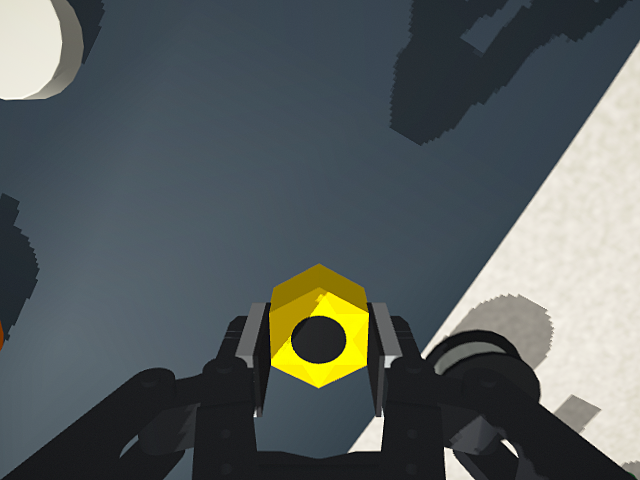

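Nut held square at (319,340). Carry to the plinth.

Request:
carry_out:
  offset:
    - [29, -40, 0]
    - [29, -39, 0]
    - [28, -40, 0]
    - [29, -39, 0]
    - [0, 0, 0]
    - [0, 0, 0]
  twist: [0, 0, 0, 0, 0, 0]

```text
clock: 42.08
eef_pos: [0.462, 0.1754, 0.0994]
tcp_rot: [-1.595, -2.706, 0.001]
ft_force: [1.0, 0.0, -0.1]
finger_gap: 0.0351
```

Run:
```python
from h import *
info()
f=cam("wrist"); cv2.imwrite("pics/w25.png",f["color"])
fit(f,"plinth",[.4626,.1752])
plan([.4626,.1752,.036],119,3)
```

```text
t 42.08 tcp [0.462  0.1754 0.0994] x-yaw 118.97 z [-0. -0. -1.] gap 35.1 F [ 1.   0.  -0.1] q [ 0.2   0.24 -0.39  0.94 -0.    1.27]
plinth fit [0.4624 0.1744] 1-IoU 0.192 area 7482
offset [[-0.0, -0.0, 21.0], [-0.0, -0.0, 21.0], [-0.0, -0.0, 22.0]] twist [np.float64(-0.0), np.float64(-0.0), np.float64(-0.0)] end [0.4628 0.1754 0.0356] yaw 118.95
```

View pics/w25.png

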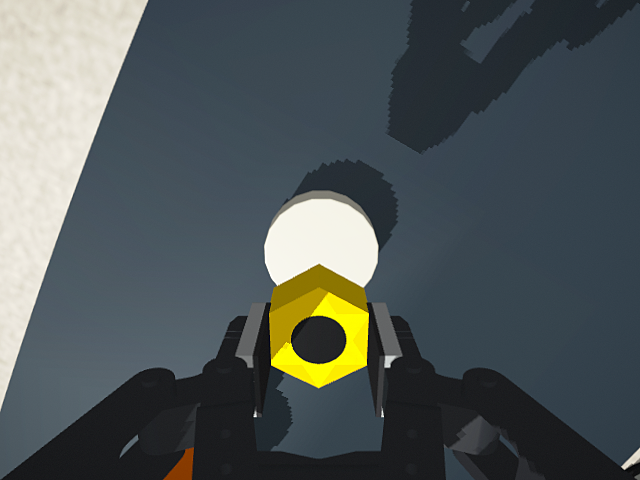

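Request:
carry_out:
  offset:
    - [0, 0, 25]
    - [0, 0, 20]
    - [0, 0, 12]
    - [0, 0, 6]
    - [0, 0, 0]
  twist: [0, 0, 0, 0, 0]

```text
clock: 42.75
eef_pos: [0.4623, 0.1753, 0.0369]
tcp_rot: [-1.596, -2.706, 0.0]
ft_force: [-1.1, -1.5, -0.5]
finger_gap: 0.0348
```

Request:
carry_out:
  offset:
    - [0, 0, 1]
    - [0, 0, 1]
    - [0, 0, 0]
  twist: [0, 0, 0]

```text
clock: 43.12
eef_pos: [0.4622, 0.1755, 0.0354]
tcp_rot: [1.595, 2.706, 0.001]
ft_force: [-0.2, -0.6, -0.0]
finger_gap: 0.0348
```

Request:
carry_out:
  offset:
    - [0, 0, 1]
    - [0, 0, 1]
    - [0, 0, 0]
  twist: [0, 0, 0]

```text
clock: 43.5
eef_pos: [0.4621, 0.1755, 0.0337]
tcp_rot: [1.595, 2.706, 0.0]
ft_force: [-1.4, -0.1, 4.7]
finger_gap: 0.0347
```

Request:
carry_out:
  offset:
    - [0, 0, 0]
    - [0, 0, 0]
    - [0, 0, 0]
    - [0, 0, 0]
    - [0, 0, -20]
    - [0, 0, -40]
    - [0, 0, -60]
    - [0, 0, -60]
  twist: [0, 0, 0, 0, 0, 0, 0, 0]
  claw: 70

```text
clock: 44.5
eef_pos: [0.4616, 0.1753, 0.2146]
tcp_rot: [-1.595, -2.706, 0.001]
ft_force: [0.2, 0.4, 1.1]
finger_gap: 0.0701
```

Run:
```python
from h import *
info()
f=cam("wrist"); cv2.imwrite("pics/w26.png",f["color"])
fit(f,"nut_c",[.4624,.1754],.022); fit(f,"rocket_c",[.473,-.1235],.022)
g=cam("side"); cv2.imwrite("pics/s26.png",g["color"]); fit(g,"nut_c",[.4624,.1754],.022); fit(g,"rocket_c",[.473,-.1235],.022)
t=cam("top"); cv2.imwrite("pics/t26.png",t["color"])
```

```text
t 44.5 tcp [0.4616 0.1753 0.2146] x-yaw 118.95 z [-0.001 -0.    -1.   ] gap 70.1 F [0.2 0.4 1.1] q [ 0.2   0.16 -0.19  1.22 -0.    1.27]
nut_c fit [0.4621 0.1736] 1-IoU 0.069 area 1669Traceback (most recent call last):
  File "<stdin>", line 4, in <module>
  File "h.py", line 76, in fit
    i=min((k for k in range(1,n) if st[k,4]>60),key=lambda k:np.linalg.norm(ce[k]-c))
ValueError: min() iterable argument is empty
```

View pics/w26.png

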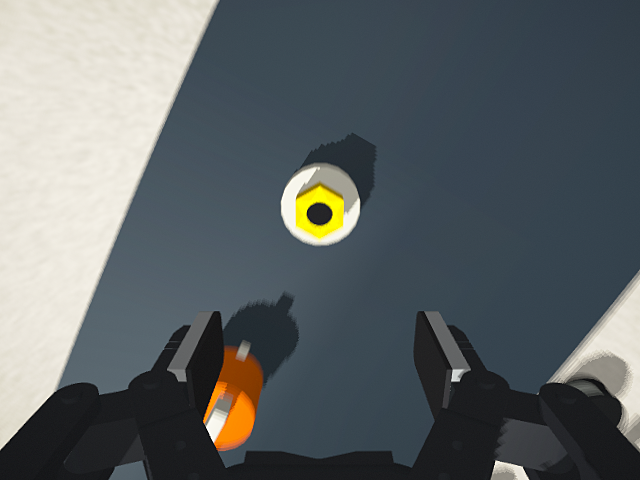

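Nut sits mid-plinth (320,212). One last overall look from above the row.

Request:
carry_out:
  offset:
    - [-45, 20, -10]
    - [-45, 20, -10]
    - [-45, 22, -10]
    - [-45, 20, 0]
    - [-30, 15, 0]
    - [0, 0, 0]
    - [0, 0, 0]
  twist: [9, 9, 9, 0, 0, 0, 0]

```text
clock: 45.42
eef_pos: [0.6027, -0.0032, 0.2427]
tcp_rot: [-2.183, -2.258, 0.001]
ft_force: [1.2, -0.0, -0.8]
finger_gap: 0.0699
```

Run:
```python
from h import *
info()
f=cam("wrist"); cv2.imwrite("pics/w27.png",f["color"])
g=cam("side"); cv2.imwrite("pics/s27.png",cv2.resize(g["color"][180:400,200:460],None,fx=2.7,fy=2.7,interpolation=cv2.INTER_CUBIC))
for c,z in (("lid_c",.014),("rocket_c",.022),("gear_c",0),("nut_c",.022)):
    xy={"lid_c":[.4694,-.0245],"rocket_c":[.473,-.1235],"gear_c":[.473,-.1235],"nut_c":[.4624,.1754]}[c]
    for n,ff in (("w",f),("s",g)):
        try: print(n,end=" ");fit(ff,c,xy,z)
        except ValueError: print("-")
```

```text
t 45.42 tcp [ 0.6027 -0.0032  0.2427] x-yaw 91.94 z [-0.001  0.    -1.   ] gap 69.9 F [ 1.2 -0.  -0.8] q [-0.14  0.37  0.15  1.36  0.    1.4 ]
w lid_c fit [ 0.47   -0.0228] 1-IoU 0.049 area 5084
s lid_c fit [ 0.4652 -0.0134] 1-IoU 0.116 area 830
w rocket_c fit [ 0.4725 -0.122 ] 1-IoU 0.104 area 1040
s rocket_c fit [ 0.4731 -0.1245] 1-IoU 0.088 area 187
w gear_c fit [ 0.4726 -0.121 ] 1-IoU 0.277 area 1247
s gear_c fit [ 0.4721 -0.1223] 1-IoU 0.18 area 177
w -
s nut_c fit [0.4616 0.1742] 1-IoU 0.068 area 296
```

View pics/w27.png

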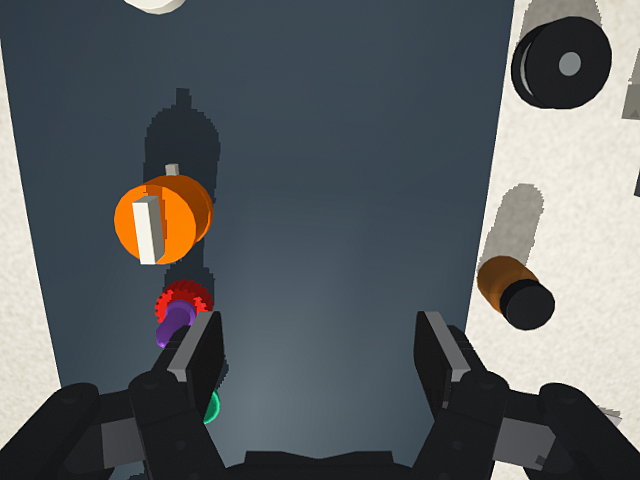

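View pics/s27.png

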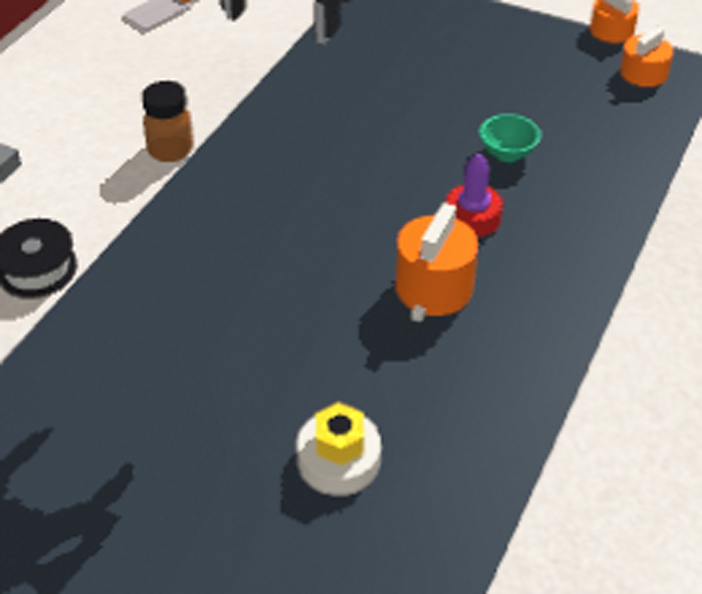

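Side view confirms everything: the lid is down with its bar along the ears, the rocket stands on the gear, the nut is on the plinth, and the jar and reel are where they were. Handing in.

```bash
python3 -c "
from h import *
info(); print(arm.sign_off())"
```

```text
t 45.52 tcp [ 0.6026 -0.0025  0.2431] x-yaw 92.02 z [-0.  0. -1.] gap 69.5 F [-0.3 -0.4  0. ] q [-0.14  0.37  0.15  1.35  0.    1.4 ]
the job is handed in; nothing more can be done
None
```

I carried out all five steps in order and handed the job in at about 45.5 s; sign-off reports no verdict.

- **Pod and lid:** The blue pod stands in the base. The largest orange lid went down to the shoulder (contact at the expected height) and was twisted 84° until its bar lined up with the ears. The best silhouette fit puts it about 2 mm from the base axis.
- **Gear and rocket:** The gear lies within about 2 mm of half-way between base and bowl. The rocket stands upright within about 1–2 mm of the gear's middle.
- **Nut:** It lies flat within about 2 mm of the plinth's centre.
- **Released and bystanders:** The gripper is open and clear, and the jar and reel look unmoved in the pictures.

**Checks that disagreed:** The side camera's fit of the closed lid was about 11 mm off (IoU error 0.11). I disregarded it because the base's orange merges with the lid's in that view; the wrist-camera fits and the pictures agreed with each other. In the last look the wrist-camera fit of the gear was poor (0.28) because a finger and the rocket partly hid it. The pod under the lid could no longer be seen, so its last check was before the lid went on.

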